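# Refit the snap ring on the paper trimmer's gauge post

## Task

Take the snap-ring pliers from their stand, put their pins into the eyes of the snap ring, spread it and lift it off its holder, then lower it spread over the trimmer's pivot post until it rests on the hub and let it close fully into the groove. Press gently on the post and its hub (at most 20 N, better half of that), handle the ring only with the pliers, never with the gripper, and leave the other things on the desk alone. Finally put the pliers back upright in their stand.

Things in the scene. Friction and masses are not known exactly. Their poses are not given: they have to be found in the camera images.
- pliers_handles (a point): Point midway between the two handle grips of the snap-ring pliers, at the height to grip them. The grips are black rubber rollers 14 mm thick, 32 mm long along this frame's x, 40 mm apart along y (54 mm over the outsides). z up. Squeezed along y to a stop at 39 mm over the outsides. The grips then rise 3 mm relative to the tips; fingers that swing on closing add to that.
- pliers: Dark steel snap-ring pliers, 148 mm tall, 0.14 kg, standing tips down in the wooden stand; origin midway between the pin ends. Squeezing the grips SPREADS the tips, like a clothes peg. The return spring takes 6 N per grip to begin, 9 N at the stop; 20 N does it with the ring on. Fingers shut to 52 mm hold the pliers nearly unspread.
- pliers_tips (a point): Point midway between the lower ends of the two plier pins, 141 mm below the handles point, same axes. The pins are 5 mm thick, tapered over the last 2 mm, 10 mm long below a flat 14 mm jaw shoulder, 20 mm apart along y; fully spread each has moved out 13 mm and leans 8 degrees, lower end outward, which keeps the ring from slipping off.
- pliers_left (a joint): Squeeze of the pliers: 0 handles apart and tips together, 0.146 rad at the stop, tips fully spread (the tips' lever is 90 mm, the handles' 50 mm).
- stand_mouth (a point): Centre of the top of the fixed wooden pliers stand (84 mm tall, foot 75 x 85 mm). A slot 22 mm wide along this frame's x and 48 mm along y goes down 78 mm from here. The pliers hang in it by a 46 x 22 mm cross plate whose underside is 76 mm above the pin ends, so the pin ends are then 76 mm below this point. Pliers' y along the stand's y, either way round.
- ring_centre (a point): Centre of the bore of the open snap ring, at mid thickness. x points to the two eyes, z up. At rest the bore is 21 mm wide between two gripping pads (at +y and -y); fully spread it passes the 26 mm post with about 1 mm to spare, the post's axis being 0 to 1 mm from this point towards the eyes. Outside at rest: 19 mm to the tail (-x) and to each side.
- ring: Snap ring of plain spring steel, 5 mm thick, 0.05 kg, lying flat on its black holder; origin at the bore's centre on its underside, 2.5 mm below ring_centre.
- ring_eyes (a point): Point midway between the ring's two eyes, mid thickness, 21 mm from ring_centre along the ring's x. The eyes are round through holes 8 mm wide in 13 mm lugs with 6 mm wide front tabs, centres 10 mm to either side of this point along the ring's y at rest. Under the eyes 15 mm are free. Fully spread, each eye has moved out about 11 mm and about 2 mm back towards the tail.
- ring_left (a joint): Spread of the ring (angle of one side arm, both move alike): 0 at rest and in the groove, 0.05 to 0.2 rad when stuck on the thick part of the post, about 0.3 rad fully spread by the pliers. About 4.5 N at each eye spreads it fully.
- post_axis (a point): On the axis of the upright pivot post, at board-top level. z up. The post has a grey hub 38 mm wide; right on top of it the groove (7 mm high, 20 mm wide), then a part 26 mm wide, 24 mm high, then a 5 mm taper to 18 mm. Its height is adjustable, the setting is NOT measured: hub top 28 to 56 mm above this point, post top 36 mm above that. Feel for the hub.
- ring_holder: Black ring holder, fixed, x as the ring's: foot 72 x 64 mm, column 31 mm across and 20 mm tall with a 17 mm boss 4 mm higher that stands loosely in the ring, and a rail 20 mm tall at x 27 to 34 mm, 60 mm long in y, under the tabs in front of the eyes. Origin on the column's axis, on the desk.
- trimmer: Paper trimmer, fixed: grey board 300 mm (x) by 240 mm (y), top 22 mm above the desk, green blade arm shut along its +y side up to 47 mm high. Origin at the centre of its underside on the desk; the post stands at x -60, y -30 mm in its frame.
- glue_bottle: White glue bottle with a cap, 44 mm wide, 120 mm tall, bystander. Origin at its foot.
- tin: Flat round metal tin, 90 mm wide, 40 mm tall, bystander. Origin at its foot.
- seal_block: Wooden seal block 35 x 35 x 55 mm, bystander. Origin at its foot.
Things that resemble listed ones, but are neither listed nor needed, are in the scene too. What is shaped like the pliers but purple is not meant.

How it is judged:
By the outcome, as a careful person would: the job done as asked, in the order asked, and still so for the second after the job is handed in, with the robot touching nothing.
It also fails if it takes over 67 s, if anything falls off the work surface, if the arm or the gripper's body presses on something with over 40 N, if the wrist force passes 120 N, or if a joint passes its speed limit or range.

## Robot

A 6-joint arm with a two-finger parallel gripper is mounted at the origin on the work surface. World frame = base frame: x ahead of the robot, y to its left, z up, the work surface at z = 0. Lengths are in m, angles in rad, forces in N, time in s.
With the tool pointing down it reaches from about 0.325 to 0.9 m from the base axis. Payload 6.1 kg.
Tool frame: the origin (TCP) lies midway between the tips of the shut fingers; the grasp point (between the pads) lies 19 mm behind it; x points along the fingers, y is the direction in which the jaws open and shut, and the axes are right-handed (so a half turn about x gives the same grasp; the last joint's range is limited). The gripper opens to 85 mm and grips with 20 to 120 N. Pads are 22 mm wide; open, the fingers measure 114 mm over their backs; the gripper's body (76 mm by 85 mm) begins 54 mm behind the grasp point. The pads swing forward as they close: fully open they stand 13 mm farther back than shut.
Start: joints at [1.213, 0.22, 1.526, -0, 1.395, -0.126], TCP at [0.144, 0.608, 0.231] pointing down, gripper open.
Joint ranges: [-2.98, 2.98], [-0.91, 2.08], [0.09, 2.57], [-1.24, 4.39], [0.2, 2.65], [-2.68, 2.68]. Speed limits (rad/s): [2.57, 2.57, 3.01, 3.14, 3.14, 3.14].

## Interface

Orientations are given as [roll, pitch, yaw] about the fixed x, y, z axes, in that order (R = Rz(yaw) Ry(pitch) Rx(roll)).
In Python, from plant import movep, move_l, set_joints, gripper_to, hold, inverse_kinematics, observe, get_image, get_calibration, Unreachable, job_done gives the robot as it stands. Calls block until the motion is done:
- movep(position, orientation): joint-space move of the TCP to a pose.
- move_l(position, feed=0.15, rotation=None, max_force=None): straight line of the TCP; rotation=None keeps the orientation; feed is the mean speed in m/s. With max_force (N) it stops when the force on the tool has changed by that much, and returns True; else False.
- set_joints(angles): joint-space move.
- gripper_to(opening, f_grip=None): finger opening in m; f_grip is the grip in N (None keeps the last); returns when the fingers have stopped.
- hold(seconds).
- inverse_kinematics(position, orientation): joint angles nearest the present ones, or None.
- observe(): the state.
- get_image(name): name is "scene" or "top"; returns (picture, depth): 420x560x3 uint8, red, green, blue; 420x560 float32, m along the optical axis (not along the pixel's ray), 0 where there is no reading.
- get_calibration(name): a dict with "intrinsics" (3x3 intrinsics, pixels), "world_from_camera" (4x4, takes a point from camera to world coordinates). Camera axes: x right, y down, z forward; pixel columns grow to the right and rows downward; lengths in m; the calibration is good to about 2 mm. A picture is of the moment at which its call begins. get_calibration takes no time and is no camera call.
A pose or a line that the arm cannot do raises Unreachable and nothing moves.
- job_done(): hands the job in, once; it reports no verdict.
The state is a dict: "time_s": time; "q": joint angles; "joint_velocities": joint speeds; "joint_torque": joint torques, N m; "eef_pos": TCP position; "tcp_rot": TCP orientation; "ft_force": force on the tool from outside, world axes, zero at the start; "torque": the same for the moment, N m; "opening": finger opening in m.
Only numpy, scipy, OpenCV 4.12 (cv2) and the standard library are available. Lean on these libraries where they do the work, as an engineer would, in place of code of your own. Each camera call takes 0.05 s, during which the arm holds its last target.

## Working session

There is one attempt and no reset: what is moved stays moved. The work goes in short steps, each a Python script; the robot and the scene stay as the last script left them, time stands still between calls to the robot, and variables do not carry over. Pictures are saved under pics/ and viewed, and the job is handed in when it is done.

```bash
ls; mkdir -p pics; python3 - <<'E'
from plant import *
import cv2, numpy as np
for n in ["scene","top"]:
    im,d=get_image(n); np.save(f'pics/{n}_d.npy',d); np.save(f'pics/{n}_im.npy',im)
    cv2.imwrite(f'pics/{n}0.png',cv2.resize(im[:,:,::-1],(800,600)))
    c=get_calibration(n); print(n,np.round(c["intrinsics"],2).tolist(),np.round(c["world_from_camera"],4).tolist())
o=observe(); print({k:np.round(v,3) for k,v in o.items()})
E
```

```text
pics
scene [[500.41, 0.0, 280.92], [0.0, 500.41, 204.17], [0.0, 0.0, 1.0]] [[0.3901, 0.6751, -0.6261, 1.229], [0.9207, -0.2784, 0.2734, -0.3423], [0.0103, -0.6831, -0.7302, 0.8173], [0.0, 0.0, 0.0, 1.0]]
top [[440.89, 0.0, 281.52], [0.0, 440.89, 210.44], [0.0, 0.0, 1.0]] [[-0.0003, -0.9894, 0.1454, 0.4597], [-0.9999, 0.0022, 0.0129, -0.0743], [-0.0131, -0.1453, -0.9893, 1.1392], [0.0, 0.0, 0.0, 1.0]]
{'time_s': np.float64(0.1), 'q': array([ 1.213,  0.221,  1.528,  0.   ,  1.395, -0.126]), 'joint_velocities': array([-0.001, -0.003, -0.003,  0.   ,  0.001,  0.001]), 'joint_torque': array([ 1.0000e-03, -4.9824e+01, -3.9054e+01, -0.0000e+00,  6.0000e-03,
        0.0000e+00]), 'eef_pos': array([0.143, 0.608, 0.23 ]), 'tcp_rot': array([-1.705,  1.569, -1.936]), 'ft_force': array([-0.139, -0.258, -0.189]), 'torque': array([0.002, 0.019, 0.052]), 'opening': np.float64(0.085)}
```

View pics/scene0.png

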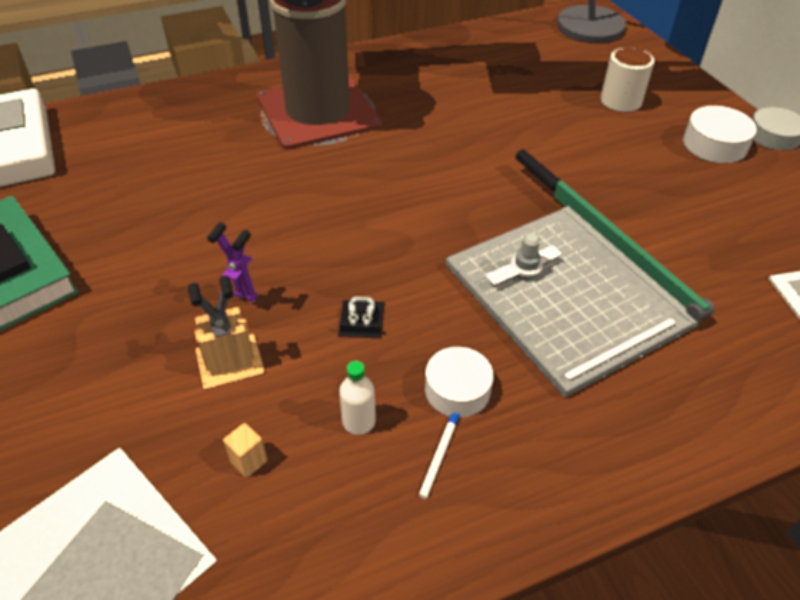

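View pics/top0.png

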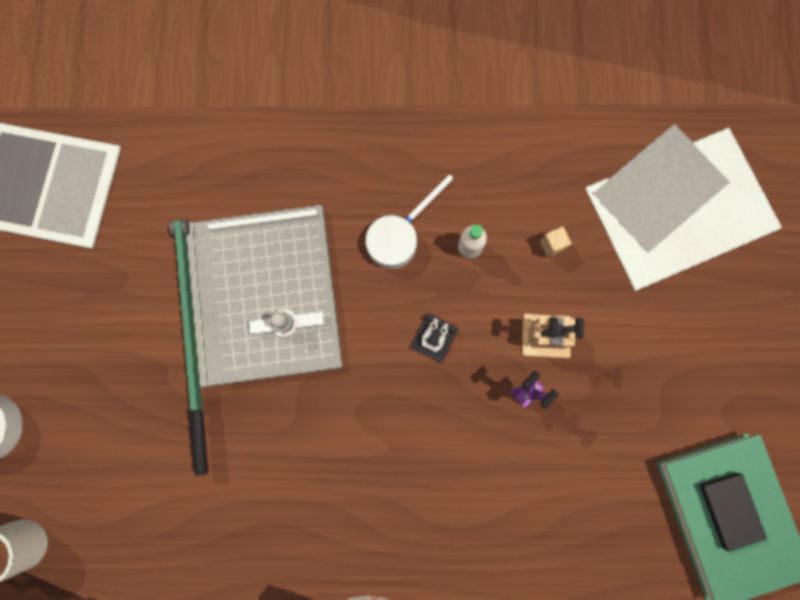

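The scene view shows the grey pliers in the stand at about (218,330), with the purple decoy behind them at (237,265). The ring on its holder is at (362,312) and the post at (530,255). In the top view they are at (553,333), (530,392), (434,335) and (280,320). Next I'll back-project the depth around each one.

```bash
cat > geo.py <<'E'
import numpy as np, cv2
from plant import *
def cloud(n,d):
    c=get_calibration(n);K=np.array(c["intrinsics"]);T=np.array(c["world_from_camera"])
    v,u=np.mgrid[0:d.shape[0],0:d.shape[1]]
    P=np.stack([(u-K[0,2])/K[0,0]*d,(v-K[1,2])/K[1,1]*d,d],-1)
    W=P@T[:3,:3].T+T[:3,3]; W[d==0]=np.nan
    return W
def proj(n,p):
    c=get_calibration(n);K=np.array(c["intrinsics"]);T=np.linalg.inv(np.array(c["world_from_camera"]))
    q=np.atleast_2d(p)@T[:3,:3].T+T[:3,3]; q=q@K.T
    return q[:,:2]/q[:,2:]
E
python3 - <<'E'
from geo import *
s=560/800
for n,rois in [("scene",[(170,210,300,400),(320,280,400,350),(470,220,580,300)]),("top",[(500,290,610,370),(400,300,470,370),(240,290,330,350)])]:
    im=np.load(f'pics/{n}_im.npy');W=cloud(n,np.load(f'pics/{n}_d.npy'))
    tiles=[]
    for i,(a,b,c,d) in enumerate(rois):
        a,b,c,d=[int(x*s) for x in (a,b,c,d)]
        k=min(800//(c-a),600//(d-b))
        t=cv2.resize(im[b:d,a:c,::-1],None,fx=k,fy=k,interpolation=cv2.INTER_CUBIC)
        for g in range((a//5+1)*5,c,5): cv2.putText(t,str(g),((g-a)*k,10),0,.35,(0,255,255),1);cv2.line(t,((g-a)*k,12),((g-a)*k,16),(0,255,255),1)
        for g in range((b//5+1)*5,d,5): cv2.putText(t,str(g),(0,(g-b)*k+4),0,.35,(0,255,255),1)
        cv2.imwrite(f'pics/crop_{n}{i}.png',t)
W=cloud("scene",np.load('pics/scene_d.npy'));print(np.nanmedian(W[280:330,240:280].reshape(-1,3),0))
W=cloud("top",np.load('pics/top_d.npy'));print(np.nanmedian(W[280:330,240:280].reshape(-1,3),0))
for x,y in [(553,333),(530,392),(434,335),(280,320),(270,300)]:
    print(x,y,W[int(y*s),int(x*s)].round(3))
E
```

```text
[ 7.50496468e-01 -1.78154650e-01  7.98187321e-06]
[ 0.38736072 -0.00427137  0.00064062]
553 333 [ 0.553 -0.297  0.154]
530 392 [ 0.462 -0.267  0.11 ]
434 335 [ 0.563 -0.114  0.029]
280 320 [0.581 0.144 0.095]
270 300 [0.625 0.178 0.023]
```

View pics/crop_scene0.png

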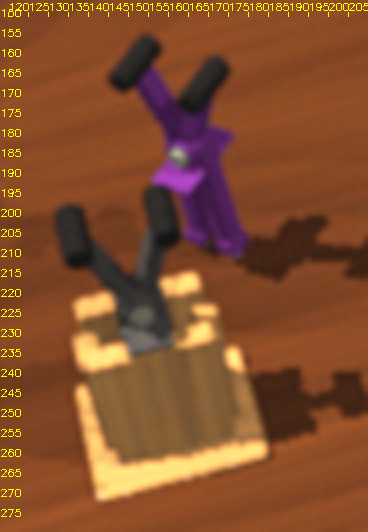

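View pics/crop_scene1.png

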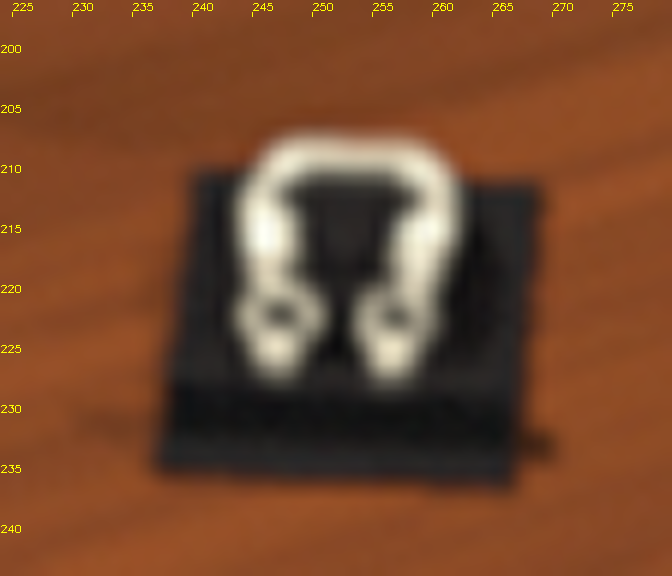

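View pics/crop_scene2.png

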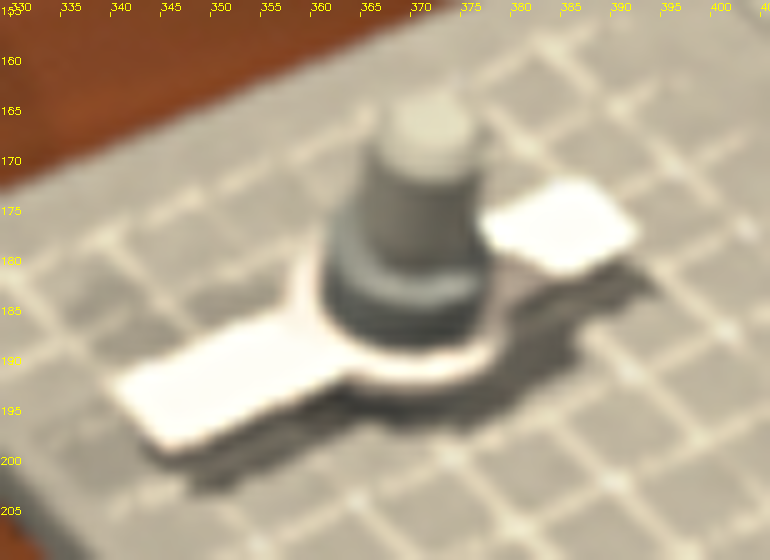

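View pics/crop_top0.png

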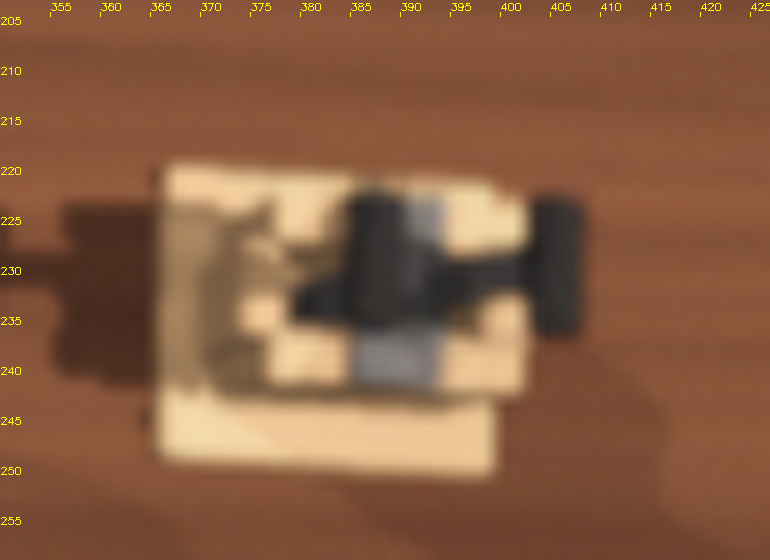

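View pics/crop_top1.png

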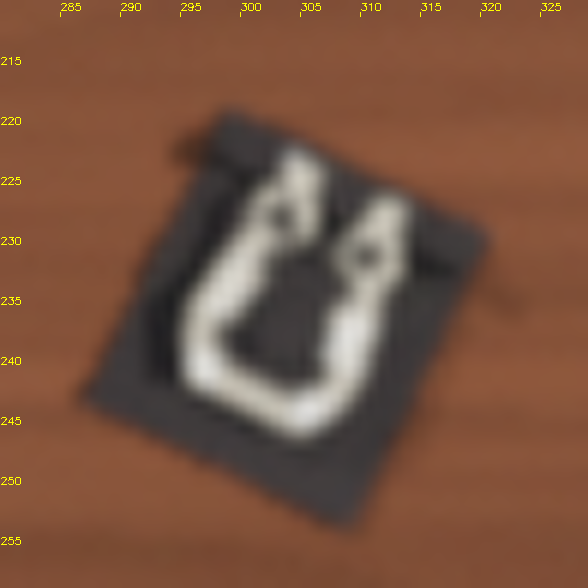

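View pics/crop_top2.png

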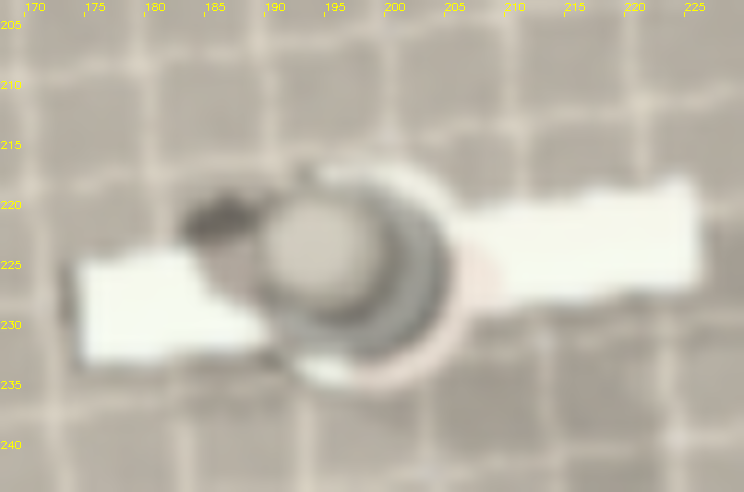

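```bash
python3 - <<'E'
from geo import *
for n in ["scene","top"]:
    im=np.load(f'pics/{n}_im.npy').astype(float);W=cloud(n,np.load(f'pics/{n}_d.npy'))
    X,Y,Z=W[...,0],W[...,1],W[...,2]
    print("==",n)
    dark=im.max(2)<75
    m=(abs(X-.55)<.05)&(abs(Y+.30)<.06)&(Z>.13)&dark
    P=W[m];print("rollers n",len(P),"zmax",P[:,2].max())
    med=np.median(P[:,1])
    # split by y with kmeans
    _,l,c=cv2.kmeans(P[:,1:2].astype(np.float32),2,None,(3,50,1e-5),5,cv2.KMEANS_PP_CENTERS)
    for k in (0,1):
        Q=P[l[:,0]==k];print("  cl",len(Q),Q.mean(0).round(4),"min",Q.min(0).round(4),"max",Q.max(0).round(4), "hull ctr",np.round(cv2.minAreaRect(Q[:,:2].astype(np.float32)*1000)[0],1),np.round(cv2.minAreaRect(Q[:,:2].astype(np.float32)*1000)[1:][0],1))
    # stand top
    m=(abs(X-.55)<.07)&(abs(Y+.30)<.08)&(abs(Z-.084)<.005)&(im[...,0]>150)
    P=W[m];print("standtop",len(P),P.mean(0).round(4),P.min(0).round(4),P.max(0).round(4),cv2.minAreaRect(P[:,:2].astype(np.float32)*1000))
    m=(abs(X-.55)<.08)&(abs(Y+.30)<.08)&(Z>.003)&(Z<.02)&(im[...,0]>110)
    P=W[m]
    if len(P)>5: print("foot",len(P),P.min(0).round(4),P.max(0).round(4),cv2.minAreaRect(P[:,:2].astype(np.float32)*1000),np.median(P[:,2]))
    # ring
    m=(abs(X-.565)<.05)&(abs(Y+.115)<.05)&(im.min(2)>110)
    P=W[m];print("ring",len(P),"z",np.percentile(P[:,2],[5,50,95]).round(4),P.mean(0).round(4))
    # post
    m=(abs(X-.575)<.04)&(abs(Y-.14)<.04)&(Z>.045)
    P=W[m];h=np.histogram(P[:,2],bins=np.arange(.045,.125,.004));print("post",list(zip(h[1].round(3),h[0])))
    top=P[P[:,2]>P[:,2].max()-.006];print(" top",len(top),top.mean(0).round(4),top.min(0).round(4),top.max(0).round(4))
E
```

```text
== scene
rollers n 253 zmax 0.15854795428563984
  cl 120 [ 0.5671 -0.2984  0.1508] min [ 0.5475 -0.3088  0.1301] max [ 0.5798 -0.2903  0.1585] hull ctr [ 563.5 -299.8] [17.8 32.4]
  cl 133 [ 0.5633 -0.3355  0.1494] min [ 0.5429 -0.3434  0.1302] max [ 0.5782 -0.3264  0.1569] hull ctr [ 560.6 -334.6] [16.5 35.6]
standtop 195 [ 0.5629 -0.3193  0.0832] [ 0.5359 -0.3484  0.0793] [ 0.5859 -0.2873  0.0883] ((560.8060302734375, -317.81768798828125), (59.40330505371094, 48.077003479003906), 86.83104705810547)
foot 596 [ 0.4738 -0.3746  0.003 ] [ 0.623  -0.2203  0.02  ] ((552.2115478515625, -297.58428955078125), (152.12657165527344, 146.3692169189453), 85.48600006103516) 0.005851058465280612
ring 174 z [0.002  0.0238 0.0264] [ 0.5559 -0.1144  0.0215]
post [(np.float64(0.045), np.int64(27)), (np.float64(0.049), np.int64(22)), (np.float64(0.053), np.int64(26)), (np.float64(0.057), np.int64(80)), (np.float64(0.061), np.int64(14)), (np.float64(0.065), np.int64(7)), (np.float64(0.069), np.int64(22)), (np.float64(0.073), np.int64(17)), (np.float64(0.077), np.int64(17)), (np.float64(0.081), np.int64(
[... 1164 characters left out ...]
(26)), (np.float64(0.049), np.int64(4)), (np.float64(0.053), np.int64(8)), (np.float64(0.057), np.int64(40)), (np.float64(0.061), np.int64(29)), (np.float64(0.065), np.int64(5)), (np.float64(0.069), np.int64(3)), (np.float64(0.073), np.int64(2)), (np.float64(0.077), np.int64(4)), (np.float64(0.081), np.int64(4)), (np.float64(0.085), np.int64(7)), (np.float64(0.089), np.int64(22)), (np.float64(0.093), np.int64(44)), (np.float64(0.097), np.int64(23)), (np.float64(0.101), np.int64(1)), (np.float64(0.105), np.int64(0)), (np.float64(0.109), np.int64(0)), (np.float64(0.113), np.int64(0)), (np.float64(0.117), np.int64(0))]
 top 39 [0.5813 0.1496 0.0974] [0.5734 0.1409 0.0957] [0.5904 0.1603 0.1015]
```

```bash
cat >> geo.py <<'E'
def R(yaw): return [0,np.pi/2,yaw]
def st():
    o=observe(); print('t',round(float(o['time_s']),2),'tcp',np.round(o['eef_pos'],4),'f',np.round(o['ft_force'],2),'op',round(float(o['opening']),4),'j6',round(float(o['q'][5]),2)); return o
def pic(tag):
    for n in ["scene","top"]:
        im,d=get_image(n); np.save(f'pics/{n}_{tag}_d.npy',d); np.save(f'pics/{n}_{tag}_im.npy',im)
def crop(n,tag,a,b,c,d,out):
    im=np.load(f'pics/{n}_{tag}_im.npy'); k=min(800//(c-a),600//(d-b))
    t=cv2.resize(im[b:d,a:c,::-1],None,fx=k,fy=k,interpolation=cv2.INTER_CUBIC)
    for g in range((a//5+1)*5,c,5): cv2.putText(t,str(g),(int((g-a+.5)*k),10),0,.35,(0,255,255),1)
    for g in range((b//5+1)*5,d,5): cv2.putText(t,str(g),(0,int((g-b+.5)*k)+4),0,.35,(0,255,255),1)
    cv2.imwrite(out,t)
E
python3 - <<'E'
from geo import *
x,y,yaw=.5615,-.3165,-.024
print(inverse_kinematics([x,y,.25],R(yaw)))
movep([x,y,.20],R(yaw)); st()
move_l([x,y,.126],feed=.15); st()
gripper_to(.0525,20); st()
pic('g1'); 
p=proj("scene",[x,y,.15])[0].astype(int);print(p)
crop("scene",'g1',p[0]-45,p[1]-50,p[0]+45,p[1]+60,'pics/g1s.png')
E
```

```text
[-0.63552522  0.25553049  1.44988639  0.          1.43617577 -2.18232154]
t 3.63 tcp [ 0.5619 -0.3158  0.2001] f [ 1.   -0.32 -0.25] op 0.0854 j6 -2.18
t 4.28 tcp [ 0.5619 -0.3166  0.1266] f [0.18 0.1  0.5 ] op 0.0852 j6 -2.18
t 4.71 tcp [ 0.5624 -0.3173  0.128 ] f [-1.43 -0.61  6.49] op 0.0525 j6 -2.18
[147 203]
```

View pics/g1s.png

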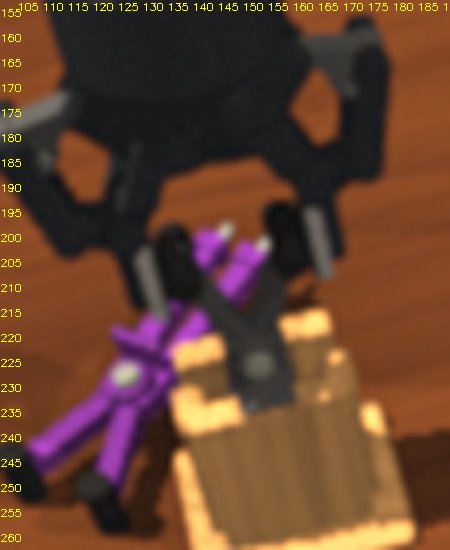

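Pliers are gripped: the rollers sit between the pads at raw (140,205) and (163,200). The purple decoy now lies on the desk, although my path stayed well above it. I'll lift, and measure the ring precisely from the earlier pictures.

```bash
cat > ringfit.py <<'E'
from geo import *
from scipy.optimize import minimize
# model ring footprint (ring frame, mm): rendered approx, fit to bright mask at plane z
def model_mask(px=0.25,spread=0):
    S=320; m=np.zeros((S,S),np.uint8)  # x -40..40
    return m
def ringmeas(n,tag,zt=.025,c0=(.5625,-.115)):
    im=np.load(f'pics/{n}{tag}_im.npy'); 
    c=get_calibration(n);K=np.array(c["intrinsics"]);T=np.array(c["world_from_camera"])
    # orthorectify at plane z=zt: 0.25mm grid
    g=np.arange(-45,45.01,.25)/1000
    XX,YY=np.meshgrid(c0[0]-g,c0[1]-g,indexing='ij') # row down=-x, col right=-y
    uv=proj(n,np.stack([XX.ravel(),YY.ravel(),np.full(XX.size,zt)],-1)).reshape(XX.shape+(2,)).astype(np.float32)
    return cv2.remap(im,uv[...,0],uv[...,1],cv2.INTER_CUBIC)
if __name__=="__main__":
    a=ringmeas("top","");b=ringmeas("scene","")
    out=np.hstack([a,b])[:,:,::-1].copy()
    cv2.imwrite('pics/ortho_ring.png',out); print(out.shape)
E
python3 ringfit.py
```

```text
(361, 722, 3)
```

View pics/ortho_ring.png

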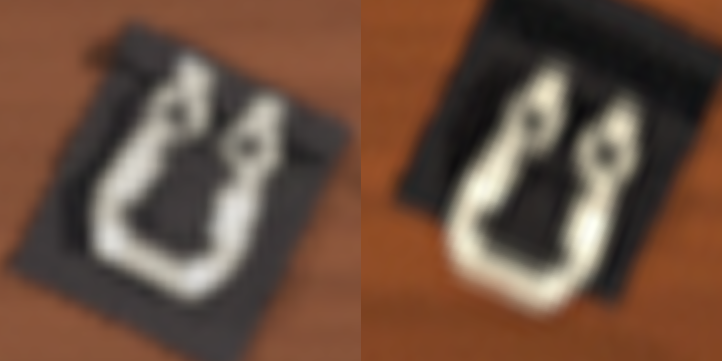

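```bash
python3 - <<'E'
from ringfit import *
from scipy.ndimage import gaussian_filter
c0=(.5625,-.115)
for n,guess in [("top",[(178,114),(246,148)]),("scene",[(173,121),(244,152)])]:
    a=ringmeas(n,"").astype(float)
    g=a.mean(2)
    E=[]
    for cx,cy in guess:
        w=g[cy-10:cy+11,cx-10:cx+11]
        yy,xx=np.mgrid[-10:11,-10:11]
        A=np.stack([np.ones(441),xx.ravel(),yy.ravel(),xx.ravel()**2,yy.ravel()**2,(xx*yy).ravel()],1)
        W=np.exp(-(xx**2+yy**2).ravel()/72)
        p=np.linalg.lstsq(A*W[:,None],w.ravel()*W,rcond=None)[0]
        d=np.linalg.solve([[2*p[3],p[5]],[p[5],2*p[4]]],[-p[1],-p[2]])
        col,row=cx+d[0],cy+d[1]; E.append((c0[0]-(row-180)*.00025,c0[1]-(col-180)*.00025))
    E=np.array(E);v=E[0]-E[1]
    print(n,"eyes",E.round(4).tolist(),"mid",E.mean(0).round(4),"dist",np.linalg.norm(v).round(4),"yaw",np.degrees(np.arctan2(-v[0],v[1])).round(1))
    # outline: bright mask
    t,m=cv2.threshold(g.astype(np.uint8),0,255,cv2.THRESH_OTSU)
    m=((g>t)&(a[...,2]>105)).astype(np.uint8)
    nl,l,s,c=cv2.connectedComponentsWithStats(m);k=1+np.argmax(s[1:,4])
    pts=np.argwhere(l==k); P=np.stack([c0[0]-(pts[:,0]-180)*.00025,c0[1]-(pts[:,1]-180)*.00025],1)
    yaws=np.radians(np.arange(-32,-18,.5));best=None
    # symmetry axis search
    for yaw in yaws:
        ux=np.array([np.cos(yaw),np.sin(yaw)]);uy=np.array([-ux[1],ux[0]])
        a_=P@ux;b_=P@uy
        x0=a_.min();lo,hi=b_.min(),b_.max();mid=(lo+hi)/2
        # symmetry score: reflect
        H,_,_=np.histogram2d(a_,b_-mid,bins=[np.arange(x0,x0+.07,.0005),np.arange(-.025,.0251,.0005)])
        sc=np.abs(H-H[:,::-1]).sum()
        if best is None or sc<best[0]: best=(sc,yaw,x0,a_.max(),lo,hi,mid)
    sc,yaw,x0,x1,lo,hi,mid=best;ux=np.array([np.cos(yaw),np.sin(yaw)]);uy=np.array([-ux[1],ux[0]])
    cen=ux*(x0+.019)+uy*mid
    print("  sym yaw",np.degrees(yaw).round(1),"len",(x1-x0).round(4),"wid",(hi-lo).round(4),"centre",cen.round(4),"eyes by outline",(cen+.021*ux).round(4), "eye mid lateral offset",((E.mean(0)@uy)-mid).round(4))
E
```

```text
top eyes [[0.5788, -0.1142], [0.5709, -0.1317]] mid [ 0.5748 -0.123 ] dist 0.0192 yaw -24.4
  sym yaw -25.5 len 0.0546 wid 0.0396 centre [ 0.5553 -0.1142] eyes by outline [ 0.5742 -0.1233] eye mid lateral offset 0.0005
scene eyes [[0.577, -0.1128], [0.569, -0.1311]] mid [ 0.573  -0.1219] dist 0.02 yaw -23.8
  sym yaw -25.0 len 0.056 wid 0.0391 centre [ 0.5518 -0.1122] eyes by outline [ 0.5709 -0.1211] eye mid lateral offset 0.0001
```

```bash
python3 - <<'E'
from geo import *
yaw=np.radians(-24.6)
x,y,_=observe()['eef_pos']
move_l([.5615,-.3165,.225],feed=.2); st()
movep([.574,-.1225,.175],R(yaw)); hold(.2); st()
pic('a')
p=proj("scene",[.574,-.1225,.06])[0].astype(int)
crop("scene",'a',p[0]-40,p[1]-50,p[0]+40,p[1]+30,'pics/as.png')
p=proj("top",[.574,-.1225,.06])[0].astype(int)
crop("top",'a',p[0]-40,p[1]-40,p[0]+40,p[1]+30,'pics/at.png')
E
```

```text
t 5.45 tcp [ 0.5609 -0.316   0.2236] f [-0.03 -0.18 -2.13] op 0.0525 j6 -2.18
t 6.47 tcp [ 0.5742 -0.1241  0.1753] f [ 0.58  0.62 -0.93] op 0.0529 j6 -1.49
```

View pics/as.png

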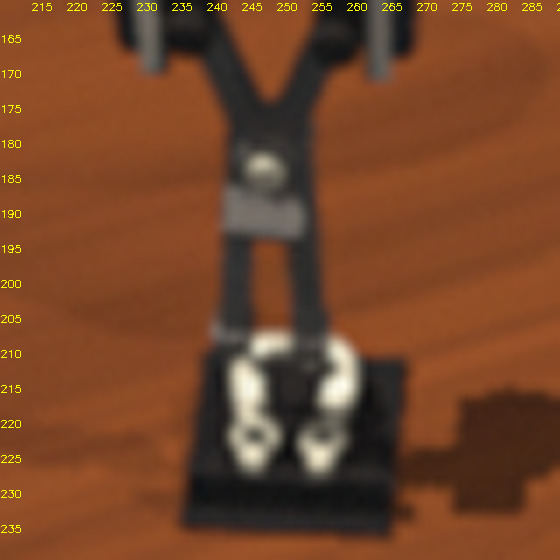

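View pics/at.png

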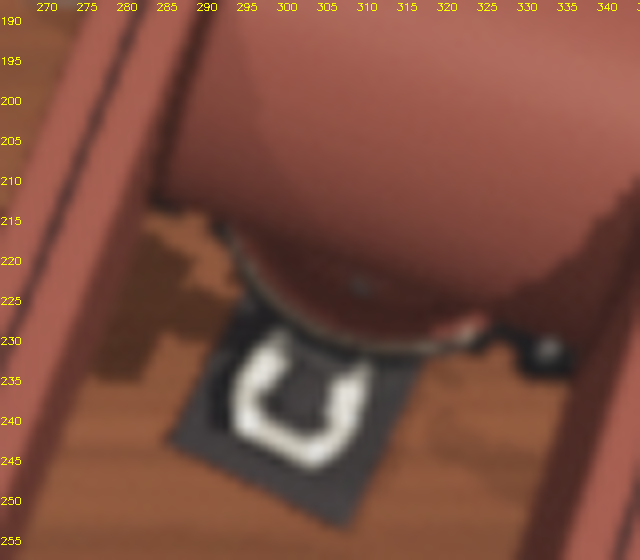

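```bash
python3 - <<'E'
from geo import *
yaw=np.radians(-24.6);uy=np.array([-np.sin(yaw),np.cos(yaw),0])
for zt in (.0553,):
  for s in (1,-1):
    for dz,name in ((0,'tip'),(.010,'shoulder'),(.076,'plate'),(.141,'handle')):
        off=10.5 if dz<.05 else (20 if name=='handle' else 23)
        p=np.array([.5742,-.1241,zt+dz])+uy*s*off/1000
        print(s,name,proj("scene",p)[0].round(1))
im=np.load('pics/scene_a_im.npy')
t=im[195:232,230:270]
t=np.clip(t.astype(float)*2.2,0,255).astype(np.uint8)
cv2.imwrite('pics/as2.png',cv2.resize(t[:,:,::-1],None,fx=16,fy=16,interpolation=cv2.INTER_NEAREST))
E
```

```text
1 tip [255.6 212.9]
1 shoulder [255.5 209.7]
1 plate [261.  186.9]
1 handle [258.7 161.8]
-1 tip [245.4 212.7]
-1 shoulder [245.2 209.4]
-1 plate [237.3 186.2]
-1 handle [237.  161.3]
```

View pics/as2.png

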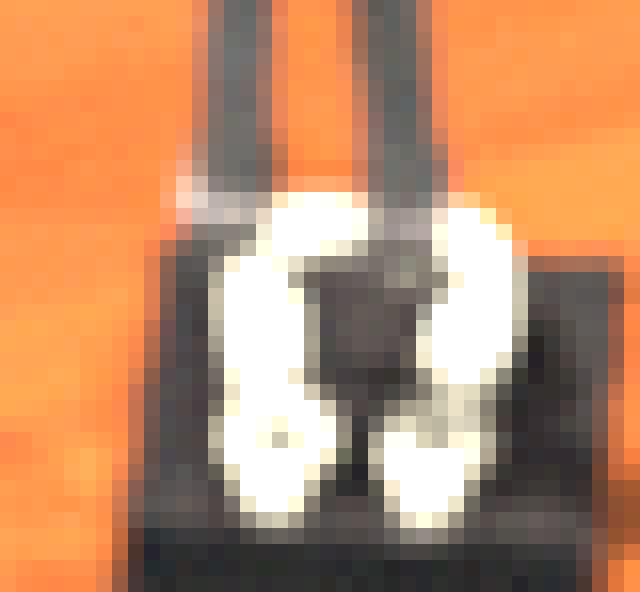

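```bash
python3 - <<'E'
from geo import *
st()
move_l([.5735,-.1220,.153],feed=.08); hold(.15); st()
im,d=get_image("scene"); np.save('pics/scene_b_d.npy',d); np.save('pics/scene_b_im.npy',im); st()
t=np.clip(im[195:232,230:270].astype(float)*2.0,0,255).astype(np.uint8)
cv2.imwrite('pics/bs.png',cv2.resize(t[:,:,::-1],None,fx=16,fy=16,interpolation=cv2.INTER_CUBIC))
E
```

```text
t 6.57 tcp [ 0.5742 -0.1237  0.1753] f [ 0.38  0.21 -1.38] op 0.0524 j6 -1.49
t 7.14 tcp [ 0.5738 -0.122   0.1533] f [ 0.52 -0.32 -1.04] op 0.0527 j6 -1.49
t 7.19 tcp [ 0.5738 -0.122   0.1535] f [-0.89  0.58 -1.15] op 0.0524 j6 -1.49
```

View pics/bs.png

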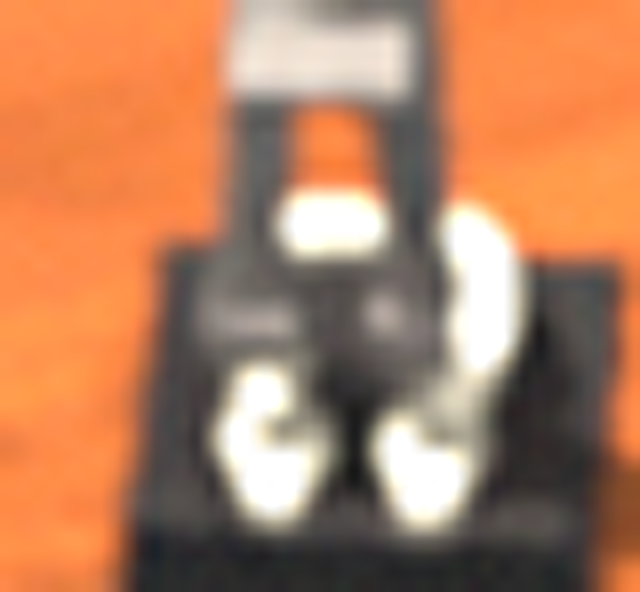

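```bash
python3 - <<'E'
from geo import *
a=np.load('pics/scene_im.npy').astype(float);b=np.load('pics/scene_b_im.npy').astype(float)
sl=np.s_[200:230,235:267]
A=a[sl].mean(2);B=b[sl].mean(2)
f=lambda t:cv2.resize(np.clip(t,0,255).astype(np.uint8),None,fx=12,fy=12,interpolation=cv2.INTER_NEAREST)
cv2.imwrite('pics/diff.png',np.hstack([f(A),f(B)]) )
cv2.imwrite('pics/diff2.png',f(128+(B-A)))
yaw=np.radians(-24.6);uy=np.array([-np.sin(yaw),np.cos(yaw),0]);ux=np.array([np.cos(yaw),np.sin(yaw),0])
for zt in (.033,):
  for s in (1,-1):
    for dz in (0,.010):
        p=np.array([.5738,-.122,zt+dz])+uy*s*.0105; print(s,dz,proj("scene",p)[0].round(1))
for e in ([.577,-.1128,.025],[.569,-.1311,.025]): print(proj("scene",e))
E
```

```text
1 0 [256.8 219.7]
1 0.01 [256.6 216.5]
-1 0 [246.7 219.4]
-1 0.01 [246.5 216.2]
[[256.49451748 221.87722853]]
[[246.97292942 221.73144478]]
```

View pics/diff.png

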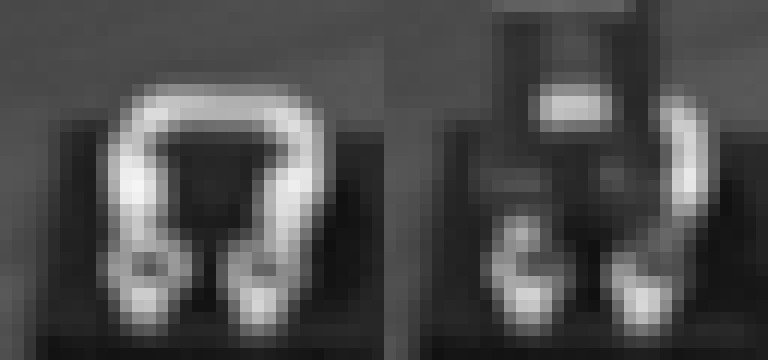

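View pics/diff2.png

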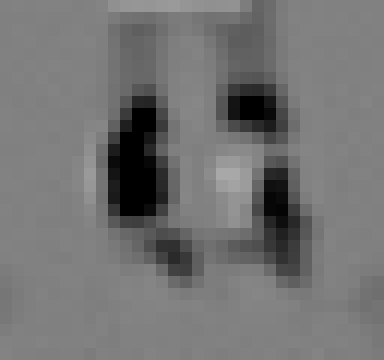

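```bash
python3 - <<'E'
from geo import *
yaw=np.radians(-24.6);uy=np.array([-np.sin(yaw),np.cos(yaw),0]);ux=np.array([np.cos(yaw),np.sin(yaw),0])
for tag,tcp in (('a',[.5742,-.1239,.1753]),('b',[.5738,-.122,.1535])):
    W=cloud("scene",np.load(f'pics/scene_{tag}_d.npy'))
    tcp=np.array(tcp)
    V=W-tcp; X=V@ux;Y=V@uy;Z=V[...,2]
    print(tag)
    m=(abs(X)<.035)&(abs(Y)<.035)
    for lo,hi in [(-.122,-.117),(-.117,-.112),(-.112,-.107),(-.107,-.10),(-.10,-.09),(-.09,-.08),(-.08,-.07),(-.07,-.06),(-.06,-.05),(-.05,-.042),(-.042,-.03),(-.03,-.01),(-.01,.01),(.01,.02),(.02,.03),(.03,.04)]:
        k=m&(Z>lo)&(Z<=hi)&(W[...,2]>.034)
        if k.sum()<4: print(lo,hi,k.sum());continue
        print(lo,hi,k.sum(),"Y %.1f..%.1f"%(Y[k].min()*1e3,Y[k].max()*1e3),"X med %.1f (%.1f..%.1f)"%(np.median(X[k])*1e3,X[k].min()*1e3,X[k].max()*1e3), np.round(np.unique(np.round(Y[k]*1e3)),0))
E
```

```text
a
-0.122 -0.117 3
-0.117 -0.112 1
-0.112 -0.107 10 Y -16.7..13.7 X med 3.7 (2.7..6.6) [-17. -13. -11.  -9.   4.   6.   8.  10.  14.]
-0.107 -0.1 41 Y -19.0..13.8 X med 3.6 (-7.2..7.7) [-19. -18. -17. -16. -14. -12. -11. -10.  -9.   4.   6.   8.  10.  12.
  13.  14.]
-0.1 -0.09 32 Y -18.8..12.1 X med 2.9 (-5.0..8.5) [-19. -17. -16. -14. -12. -10.  -9.  -8.   4.   6.   8.  10.  12.]
-0.09 -0.08 34 Y -16.0..12.2 X med 3.2 (-2.8..5.9) [-16. -15. -14. -12. -10.  -9.  -8.   4.   6.   8.  10.  12.]
-0.08 -0.07 40 Y -15.4..12.0 X med 3.3 (-6.1..5.3) [-15. -13. -11. -10.  -9.  -8.  -7.   3.   5.   6.   7.   9.  11.  12.]
-0.07 -0.06 26 Y -15.0..10.9 X med 3.4 (1.2..5.6) [-15. -13. -11.  -9.  -7.   3.   5.   7.   9.  11.]
-0.06 -0.05 9 Y -14.1..11.2 X med 4.0 (1.0..4.7) [-14.   9.  11.]
-0.05 -0.042 26 Y -14.2..11.3 X med 5.4 (-17.6..21.6) [-14. -13. -10.  -5.  -3.  -2.   1.   3.   4.   5.   6.   7.   8.   9.
  10.  11.]
-0.042 -0.03 109 Y -12.6..11.1 X med 10.4 (-23.9..22.8) [-13. -12. -11. -10.  -9.  -8.  -7.  -6.  -5.  -4.  -3.  -2.  -1.   0.
   1.   2.   3.   4.   5.   6.   7.   8.   9.  1
[... 2357 characters left out ...]
 -15. -14. -13. -12. -11. -10.
  -9.  -8.  -7.  -6.   4.   6.   7.   8.   9.  10.  11.  12.  13.  14.
  16.  18.  28.  30.  32.  33.]
0.01 0.02 66 Y -34.5..33.5 X med 9.4 (-7.3..15.9) [-35. -34. -32. -30. -28. -27. -26. -24. -22. -21. -20. -19. -16. -14.
 -13. -12. -11. -10.  11.  13.  15.  17.  19.  21.  23.  25.  28.  30.
  32.  33.  34.]
0.02 0.03 236 Y -34.2..33.6 X med 3.8 (-18.5..16.7) [-34. -33. -32. -31. -30. -29. -28. -26. -25. -24. -23. -22. -21. -20.
 -19. -18. -17. -16. -15. -14. -13. -12.  13.  14.  15.  16.  17.  18.
  19.  20.  21.  22.  23.  24.  25.  26.  28.  30.  32.  34.]
0.03 0.04 39 Y -34.9..33.7 X med 8.1 (-2.5..11.6) [-35. -33. -31. -29. -27. -26.  28.  30.  32.  34.]
```

```bash
cat >> geo.py <<'E'
from scipy.spatial.transform import Rotation as Ro
import warnings; warnings.filterwarnings('ignore')
def Rt(yaw,roll=0.,pit=0.):
    """tool down, tilted: roll>0 moves tips to +Y(tool), pit>0 moves tips to -X"""
    r=Ro.from_euler('z',yaw)*Ro.from_euler('x',roll)*Ro.from_euler('y',pit)*Ro.from_euler('y',np.pi/2)
    return r.as_euler('xyz').tolist()
YAW=np.radians(-24.6);ROLL=.0195
E
python3 - <<'E'
from geo import *
o=Rt(YAW,ROLL);print(o, inverse_kinematics([.574,-.122,.152],o),observe()['q'].round(3))
move_l([.574,-.122,.152],feed=.05,rotation=o); hold(.1); st()
im,d=get_image("scene"); np.save('pics/scene_c_d.npy',d); np.save('pics/scene_c_im.npy',im)
W=cloud("scene",d);tcp=np.array(observe()['eef_pos']);uy=np.array([-np.sin(YAW),np.cos(YAW),0]);ux=np.array([np.cos(YAW),np.sin(YAW),0])
V=W-tcp; X=V@ux;Y=V@uy;Z=V[...,2];m=(abs(X)<.035)&(abs(Y)<.035)
for lo,hi in [(-.112,-.107),(-.107,-.10),(-.10,-.09),(-.09,-.08),(-.08,-.07),(-.07,-.06),(-.042,-.03),(.02,.03)]:
    k=m&(Z>lo)&(Z<=hi)&(W[...,2]>.034); print(lo,k.sum(),"X med %.1f"%(np.median(X[k])*1e3),np.unique(np.round(Y[k]*1e3)))
print(move_l([.574,-.122,.141],feed=.04,max_force=3)); st()
E
```

```text
[1.5707963267948923, 1.5512963267948967, 1.1414453308042873] [-0.35494596  0.19529559  1.7094713   0.02059337  1.23544193 -1.50315541] [-0.344  0.196  1.706  0.     1.239 -1.486]
t 7.54 tcp [ 0.574  -0.1221  0.1522] f [ 0.17  0.58 -2.29] op 0.053 j6 -1.5
-0.112 11 X med 3.7 [-17. -13. -11.  -9.  -7.  -6.   5.   7.  10.  13.]
-0.107 45 X med 3.7 [-18. -17. -15. -13. -11.  -9.  -7.  -6.   5.   7.   8.   9.  10.  12.
  14.  15.  16.]
-0.1 33 X med 3.2 [-17. -15. -14. -13. -11.  -9.  -7.   5.   6.   8.  10.  12.  14.]
-0.09 36 X med 2.1 [-15. -14. -13. -12. -11. -10.  -8.  -6.   6.   8.  10.  12.  14.]
-0.08 29 X med 2.9 [-14. -12. -10.  -8.  -6.   4.   6.   8.  10.  12.]
-0.07 31 X med 2.7 [-14. -13. -12. -10.  -9.  -8.  -6.  -5.   4.   6.   9.  10.  11.  12.
  13.]
-0.042 112 X med 9.5 [-13. -12. -11. -10.  -9.  -8.  -7.  -6.  -5.  -4.  -2.  -1.  -0.   1.
   2.   3.   4.   5.   6.   7.   8.   9.  10.  11.]
0.02 223 X med 4.5 [-34. -32. -31. -30. -28. -27. -26. -25. -24. -23. -22. -21. -20. -19.
 -18. -17. -16. -15. -14. -13. -12.  12.  13.  14.  15.  16.  17.  18.
  19.  20.  21.  22.  23.  24.  25.  26.  28.  30.  32.  33.  34.]
False
t 8.02 tcp [ 0.5736 -0.1218  0.1404] f [ 0.06  0.24 -1.11] op 0.0526 j6 -1.5
```

```bash
python3 - <<'E'
from geo import *
im,d=get_image("scene"); np.save('pics/scene_d_d.npy',d); np.save('pics/scene_d_im.npy',im)
t=np.clip(im[185:232,225:270].astype(float)*2.0,0,255).astype(np.uint8)
cv2.imwrite('pics/ds.png',cv2.resize(t[:,:,::-1],None,fx=12,fy=12,interpolation=cv2.INTER_CUBIC))
E
```

```text
(no output)
```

View pics/ds.png

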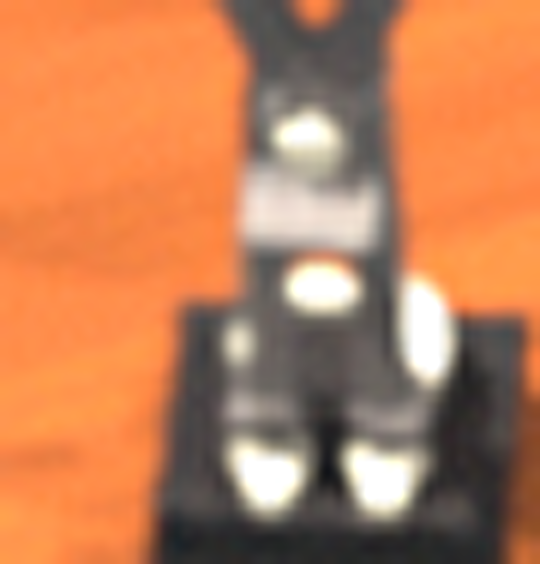

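```bash
python3 - <<'E'
from geo import *
o=Rt(YAW,ROLL)
gripper_to(.047,30); st()
move_l([.574,-.122,.1425],feed=.05); st()
gripper_to(.043,30); st()
move_l([.574,-.122,.144],feed=.05); st()
gripper_to(.039,35); st()
im,d=get_image("scene"); np.save('pics/scene_e_d.npy',d); np.save('pics/scene_e_im.npy',im)
t=np.clip(im[185:232,225:270].astype(float)*2.0,0,255).astype(np.uint8)
cv2.imwrite('pics/es.png',cv2.resize(t[:,:,::-1],None,fx=12,fy=12,interpolation=cv2.INTER_CUBIC))
E
```

```text
t 8.3 tcp [ 0.5741 -0.1221  0.1412] f [-0.67  0.58 -3.04] op 0.0473 j6 -1.5
t 8.55 tcp [ 0.5741 -0.122   0.1427] f [-0.59  0.2  -1.22] op 0.0475 j6 -1.5
t 8.77 tcp [ 0.574  -0.1219  0.1425] f [ 0.79  0.52 -0.38] op 0.0433 j6 -1.5
t 9.02 tcp [ 0.5741 -0.122   0.1442] f [-0.29 -0.41 -1.14] op 0.0428 j6 -1.5
t 9.23 tcp [ 0.574 -0.122  0.144] f [ 0.54  0.41 -3.13] op 0.0394 j6 -1.5
```

View pics/es.png

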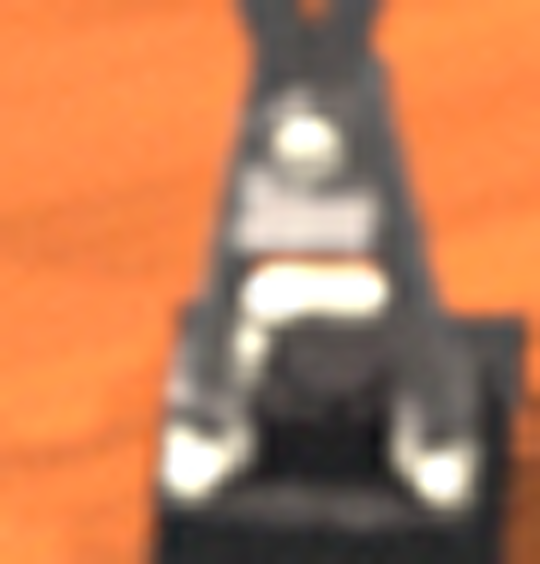

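Ring is spread: the tabs moved out to about (241,222) and (262,223). Next I'll firm up the squeeze to the stop and lift.

```bash
python3 - <<'E'
from geo import *
gripper_to(.037,40); st()
move_l([.574,-.122,.195],feed=.08); hold(.1); st()
im,d=get_image("scene"); np.save('pics/scene_f_d.npy',d); np.save('pics/scene_f_im.npy',im)
t=np.clip(im[150:225,210:285].astype(float)*1.6,0,255).astype(np.uint8)
cv2.imwrite('pics/fs.png',cv2.resize(t[:,:,::-1],None,fx=8,fy=8,interpolation=cv2.INTER_CUBIC))
E
```

```text
t 9.5 tcp [ 0.574 -0.122  0.144] f [-0.59  0.67 -1.3 ] op 0.0376 j6 -1.5
t 10.39 tcp [ 0.5735 -0.1218  0.1941] f [ 0.18  0.2  -1.72] op 0.0371 j6 -1.5
```

View pics/fs.png

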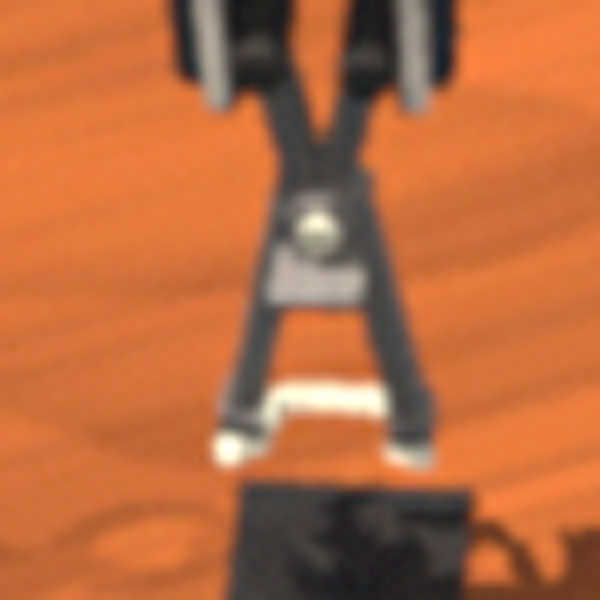

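```bash
cat > ringpose.py <<'E'
from geo import *
def ringcloud(tag,n="scene",zlo=-.13,zhi=-.09,thr=150,pr=True):
    im=np.load(f'pics/{n}_{tag}_im.npy').astype(float);W=cloud(n,np.load(f'pics/{n}_{tag}_d.npy'))
    tcp=np.load(f'pics/tcp_{tag}.npy')
    uy=np.array([-np.sin(YAW),np.cos(YAW),0]);ux=np.array([np.cos(YAW),np.sin(YAW),0])
    V=W-tcp;X=V@ux*1e3;Y=V@uy*1e3;Z=V[...,2]*1e3
    m=(X>-60)&(X<30)&(abs(Y)<40)&(Z>zlo*1e3)&(Z<zhi*1e3)&(im.min(2)>thr)
    P=np.stack([X[m],Y[m],Z[m]],1)
    return P
E
python3 - <<'E'
from ringpose import *
np.save('pics/tcp_f.npy',[.5735,-.1218,.1941])
P=ringcloud('f',thr=115)
print(len(P));A=np.c_[P[:,:2],np.ones(len(P))];c=np.linalg.lstsq(A,P[:,2],rcond=None)[0];print("slopeX,slopeY,z0",c, "resid",np.std(A@c-P[:,2]))
t=P[P[:,0]<-20];print("tail",t.mean(0),t.min(0),t.max(0))
e=P[P[:,0]>-8];print("eyes", e.mean(0))
for s in (1,-1):
    q=e[e[:,1]*s>0];print(s,len(q),q.mean(0),q.min(0),q.max(0))
E
```

```text
10
slopeX,slopeY,z0 [   0.67965233    0.48283246 -105.3529315 ] resid 1.6849068195302128
tail [ -21.16243614  -17.47935599 -128.25806495] [ -21.52278812  -18.4701554  -128.5981251 ] [ -20.80208416  -16.48855658 -127.91800479]
eyes [   5.18458411  -20.95967922 -111.92862178]
1 1 [ -0.34017509  12.43699342 -99.28324704] [ -0.34017509  12.43699342 -99.28324704] [ -0.34017509  12.43699342 -99.28324704]
-1 7 [   5.97383543  -25.73063246 -113.73510388] [   2.98846833  -27.7057976  -117.65163446] [   8.28794693  -23.68885299 -112.07585133]
```

```bash
python3 - <<'E'
from ringpose import *
for lo,hi in((-.19,-.09),):
    P=ringcloud('f',zlo=lo,zhi=hi,thr=85)
    print(len(P)); print(P[np.argsort(P[:,0])][::max(1,len(P)//45)].round(1).tolist())
E
```

```text
80
[[-39.8, -12.0, -138.5], [-38.1, -9.7, -136.6], [-37.1, -13.8, -135.8], [-36.5, 0.9, -137.6], [-34.5, -7.3, -135.9], [-34.3, -9.5, -138.7], [-34.1, -9.4, -135.5], [-34.1, -1.0, -135.2], [-34.0, -3.1, -135.1], [-33.9, -3.2, -138.1], [-33.6, -7.3, -137.9], [-33.3, 3.3, -134.2], [-33.1, 5.2, -140.0], [-33.1, 5.4, -133.8], [-32.9, 3.2, -136.8], [-32.8, -11.3, -134.2], [-32.7, -3.2, -139.9], [-32.7, -11.4, -137.1], [-32.7, -1.0, -139.7], [-32.5, 3.2, -139.4], [-32.4, 5.4, -136.1], [-32.2, 7.6, -132.8], [-32.2, 1.2, -136.1], [-32.0, -0.9, -135.9], [-31.8, -19.6, -133.5], [-31.8, -13.3, -133.2], [-31.7, -5.0, -135.8], [-31.7, -5.1, -138.8], [-31.5, -4.9, -132.6], [-31.2, 1.2, -138.1], [-31.1, -17.4, -132.7], [-31.0, -13.3, -135.4], [-30.8, 9.6, -137.4], [-30.7, 9.7, -134.2], [-30.7, -15.3, -132.2], [-30.3, 7.7, -133.8], [-27.9, -15.2, -135.3], [-27.8, -17.1, -132.3], [-27.6, 7.8, -134.0], [-27.6, -13.1, -134.9], [-26.8, -14.9, -131.1], [-23.9, -18.7, -128.2], [-21.5, -16.5, -128.6], [-20.8, -18.5, -127.9], [-20.2, -16.5, -130.3], [-14.2, -17.8, -123.9], [-0.3, 12.4, -99.3], [-0.3, -18.4, -118.1], [0.1, -17.8, -105.8], [1.0, 14.1, -118.3], [1.4, 14.5, -100.3], [1.5, -18.3, -119.1], [1.6, -17.7, -107.2], [2.1, -20.1, -115.5], [2.5, -20.2, -118.1], [2.8, 18.3, -116.1], [3.0, -24.0, -114.8], [3.0, -27.9, -111.9], [3.4, 18.2, -118.5], [3.5, 12.8, -92.4], [4.2, 16.3, -117.7], [4.6, 16.4, -114.3], [5.0, -25.8, -112.7], [5.0, -21.7, -112.5], [5.0, -22.0, -118.4], [5.1, 20.5, -113.6], [5.3, -25.6, -109.4], [5.5, -27.7, -112.2], [5.8, -28.0, -117.8], [5.9, -25.9, -117.7], [6.0, 22.5, -112.5], [6.1, 22.5, -115.5], [6.3, -21.7, -114.0], [6.5, -23.7, -114.0], [6.5, 20.5, -115.1], [6.7, -23.4, -107.8], [6.9, -23.8, -116.5], [7.3, 24.6, -114.0], [7.7, -27.5, -112.8], [8.3, -25.4, -112.1]]
```

The lifted ring's tail droops by about 28°, because the jaw shoulders weren't seated on the ring. I'll set it back on the holder, press the shoulders lightly onto it and lift again.

```bash
python3 - <<'E'
from geo import *
move_l([.574,-.122,.155],feed=.12); st()
print(move_l([.574,-.122,.132],feed=.03,max_force=7)); o=st()
im,d=get_image("scene"); np.save('pics/scene_g_im.npy',im)
hold(.1); st()
move_l([.574,-.122,.175],feed=.08); hold(.1); o=st()
im2,d=get_image("scene"); np.save('pics/scene_h_d.npy',d); np.save('pics/scene_h_im.npy',im2); np.save('pics/tcp_h.npy',o['eef_pos'])
f=lambda im:cv2.resize(np.clip(im[165:230,220:275].astype(float)*1.6,0,255).astype(np.uint8)[:,:,::-1],None,fx=7,fy=7,interpolation=cv2.INTER_CUBIC)
cv2.imwrite('pics/gh.png',np.hstack([f(im),f(im2)]))
from ringpose import *
P=ringcloud('h',zlo=-.19,zhi=-.10,thr=95);print(len(P))
P=P[np.argsort(P[:,0])];print(P[::max(1,len(P)//40)].round(0).astype(int).tolist())
E
```

```text
t 10.93 tcp [ 0.5733 -0.1217  0.1543] f [-0.73  0.72 -2.59] op 0.0376 j6 -1.5
True
t 11.52 tcp [ 0.5751 -0.1225  0.1385] f [-0.71 -0.33  4.23] op 0.0376 j6 -1.5
t 11.67 tcp [ 0.5748 -0.1224  0.1385] f [-1.35  0.06  6.12] op 0.0378 j6 -1.5
t 12.39 tcp [ 0.5736 -0.1219  0.1743] f [-0.93  0.01 -2.4 ] op 0.0372 j6 -1.5
41
[[-44, -12, -117], [-43, 3, -118], [-43, -14, -119], [-42, -6, -115], [-42, -10, -115], [-42, -14, -115], [-41, -8, -114], [-41, -4, -116], [-40, -8, -119], [-40, -1, -115], [-39, -8, -115], [-39, -12, -115], [-39, -16, -118], [-39, -5, -115], [-39, -16, -115], [-39, -10, -115], [-38, 1, -117], [-38, 3, -116], [-38, -5, -116], [-38, 1, -113], [-38, -12, -119], [-37, -10, -116], [-37, -1, -115], [-35, -3, -114], [-35, -13, -113], [-34, -11, -113], [-34, -14, -116], [1, -21, -115], [3, 20, -118], [3, -25, -113], [3, -23, -113], [3, -21, -115], [3, -25, -115], [5, -27, -111], [5, 18, -115], [5, -27, -114], [6, 22, -114], [7, -25, -115], [7, -22, -112], [8, -27, -114], [8, -22, -113]]
```

View pics/gh.png

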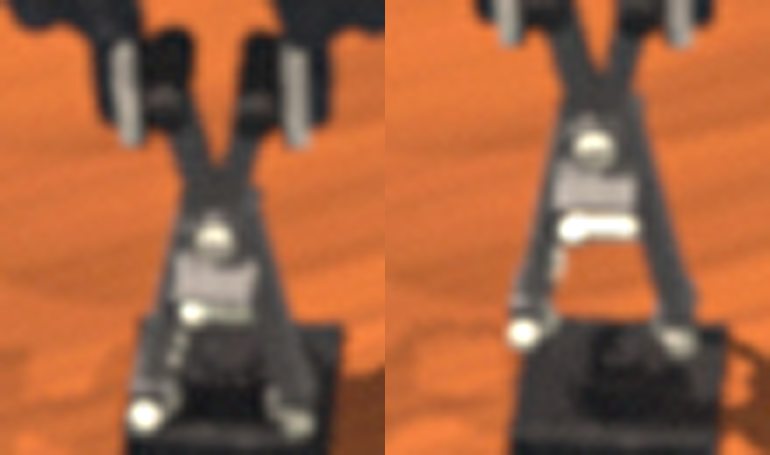

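```bash
cat > ortho.py <<'E'
from geo import *
def ortho(tag,zt,c0,yaw,out,n="scene",half=50,gain=1.5,k=.2):
    im=np.load(f'pics/{n}_{tag}_im.npy')
    g=np.arange(half,-half-.01,-k)/1000
    ux=np.array([np.cos(yaw),np.sin(yaw)]);uy=np.array([-ux[1],ux[0]])
    A,B=np.meshgrid(g,g,indexing='ij')
    P=np.stack([c0[0]+A*ux[0]+B*uy[0],c0[1]+A*ux[1]+B*uy[1],np.full(A.shape,zt)],-1)
    uv=proj(n,P.reshape(-1,3)).reshape(A.shape+(2,)).astype(np.float32)
    o=np.clip(cv2.remap(im,uv[...,0],uv[...,1],cv2.INTER_CUBIC)[:,:,::-1].astype(float)*gain,0,255).astype(np.uint8)
    for v in range(-int(half)+10,int(half),10):
        p=int((half-v)/k); cv2.putText(o,str(v),(p-8,10),0,.35,(0,255,255),1);cv2.putText(o,str(v),(0,p+4),0,.35,(0,255,255),1)
        cv2.line(o,(p,12),(p,16),(0,255,0),1);cv2.line(o,(26,p),(30,p),(0,255,0),1)
    cv2.imwrite(out,o)
if __name__=="__main__":
    ortho('h',.1743-.1145,(.5736,-.1219),YAW,'pics/oh.png')
E
python3 ortho.py
```

```text
(no output)
```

View pics/oh.png

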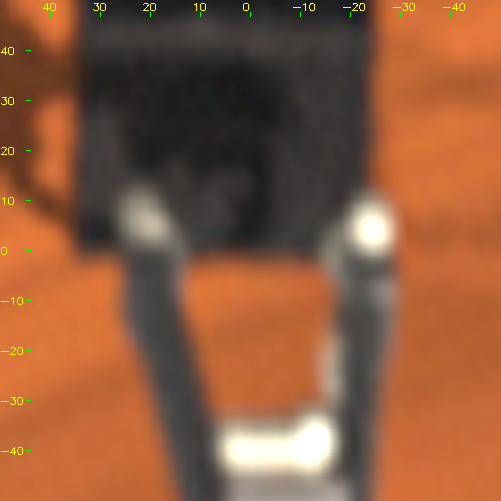

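```bash
python3 - <<'E'
from ortho import *
for n in ("scene","top"):
    W=cloud(n,np.load(f'pics/{n}_d.npy'));X,Y,Z=np.moveaxis(W,-1,0)
    c=np.array([.5825,.149]);r=np.hypot(X-c[0],Y-c[1])
    k=(r<.007)&(Z>.08);print(n,"post top z",np.median(Z[k]).round(4),k.sum())
    k=(r<.018)&(Z>.05)&(Z<.068);print(" hub z",np.median(Z[k]).round(4),k.sum())
    k=(abs(X-.65)<.03)&(abs(Y-.15)<.03);print(" board z",np.median(Z[k]).round(4))
    import shutil
    shutil.copy(f'pics/{n}_im.npy',f'pics/{n}_i0_im.npy')
    ortho('i0',.095,(.582,.149),0,f'pics/op_{n}.png',n=n,half=40,gain=1.,k=.2)
a=cv2.imread('pics/op_scene.png');b=cv2.imread('pics/op_top.png');cv2.imwrite('pics/op.png',np.hstack([a,b])[:,:800])
E
```

```text
scene post top z 0.0961 23
 hub z 0.0589 122
 board z 0.0217
top post top z 0.0966 26
 hub z 0.0609 69
 board z 0.0227
```

View pics/op.png

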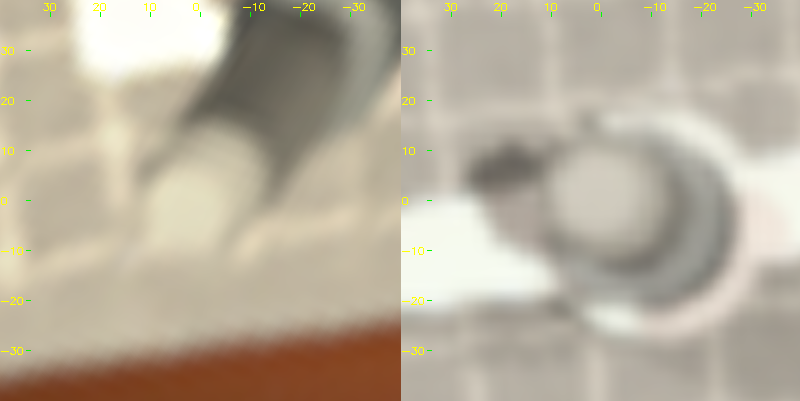

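```bash
python3 - <<'E'
from geo import *
def og(n,zt,c0,half=30,k=.2):
    im=np.load(f'pics/{n}_im.npy');g=np.arange(half,-half-.01,-k)/1000
    A,B=np.meshgrid(g,g,indexing='ij');P=np.stack([c0[0]+A,c0[1]+B,np.full(A.shape,zt)],-1)
    uv=proj(n,P.reshape(-1,3)).reshape(A.shape+(2,)).astype(np.float32)
    return cv2.remap(im,uv[...,0],uv[...,1],cv2.INTER_CUBIC).astype(float).mean(2),A,B
c0=(.582,.149)
for n in("scene","top"):
    g,A,B=og(n,.0963,c0)
    # radial-edge score: disc r=9mm inside mean minus ring 10-12 mean
    best=[]
    for a in np.arange(-5,5.1,.25):
        for b in np.arange(-5,5.1,.25):
            r=np.hypot(A*1e3-a,B*1e3-b)
            i=g[r<8];o=g[(r>9.5)&(r<11.5)]
            best.append((abs(i.mean()-o.mean())/(i.std()+5),a,b))
    best.sort(reverse=True);t=best[:15]
    print(n,best[0],np.mean([x[1:] for x in t],0), "->",np.array(c0)+np.mean([x[1:] for x in t],0)/1e3)
    # hub: outer circle r=19 at z=.0603, edge dark/bright
    g,A,B=og(n,.0603,c0,half=40)
    best=[]
    for a in np.arange(-5,5.1,.5):
        for b in np.arange(-5,5.1,.5):
            r=np.hypot(A*1e3-a,B*1e3-b);th=np.arctan2(B*1e3-b,A*1e3-a)
            # camera-near side only
            cam=np.array(get_calibration(n)["world_from_camera"])[:2,3]-np.array(c0);tc=np.arctan2(cam[1],cam[0]) if n=="scene" else np.arctan2(-1.,0)
            s=np.abs(np.angle(np.exp(1j*(th-tc))))<1.6
            i=g[s&(r>16)&(r<18.5)];o=g[s&(r>19.5)&(r<21.5)]
            best.append((abs(o.mean()-i.mean())/(i.std()+o.std()+5),a,b))
    best.sort(reverse=True);t=best[:10];print("  hub",best[0],"->",np.array(c0)+np.mean([x[1:] for x in t],0)/1e3)
E
```

```text
scene (np.float64(2.6397851382281354), np.float64(-1.0), np.float64(1.75)) [-0.76666667  1.66666667] -> [0.58123333 0.15066667]
  hub (np.float64(0.3021206318798965), np.float64(0.5), np.float64(4.0)) -> [0.5814  0.15295]
top (np.float64(3.2011172032875312), np.float64(1.25), np.float64(0.25)) [1.28333333 0.36666667] -> [0.58328333 0.14936667]
  hub (np.float64(1.7278470382853737), np.float64(-1.5), np.float64(-2.0)) -> [0.5805 0.1466]
```

```bash
python3 - <<'E'
from geo import *
uy=np.array([-np.sin(YAW),np.cos(YAW),0]);ux=np.array([np.cos(YAW),np.sin(YAW),0])
for tag,tcp in (('c',[.574,-.1221,.1522]),('f',[.5735,-.1218,.1941]),('h',[.5736,-.1219,.1743])):
    W=cloud("scene",np.load(f'pics/scene_{tag}_d.npy'));im=np.load(f'pics/scene_{tag}_im.npy').max(2)
    V=(W-np.array(tcp))*1e3;X=V@ux;Y=V@uy;Z=V[...,2];m=(abs(X)<20)&(abs(Y)<35)&(im<110)
    print(tag)
    for lo,hi in [(-112,-104),(-104,-96),(-96,-88),(-88,-80),(-80,-72),(-72,-64),(-64,-56),(-40,-30)]:
        k=m&(Z>lo)&(Z<=hi)&(W[...,2]>.034); L=k&(Y<0);Rr=k&(Y>0)
        print(lo,"X med L %.1f R %.1f"%(np.median(X[L]),np.median(X[Rr])),"Ymid L %.1f R %.1f mid %.1f"%((Y[L].min()+Y[L].max())/2,(Y[Rr].min()+Y[Rr].max())/2,((Y[L].min()+Y[L].max())/4+(Y[Rr].min()+Y[Rr].max())/4)))
E
```

```text
c
-112 X med L 3.8 R 4.7 Ymid L -11.5 R 10.5 mid -0.5
-104 X med L 3.8 R 2.8 Ymid L -11.6 R 10.5 mid -0.6
-96 X med L 2.7 R 2.2 Ymid L -10.6 R 9.9 mid -0.4
-88 X med L 2.3 R 2.5 Ymid L -10.3 R 9.9 mid -0.2
-80 X med L 2.6 R 3.8 Ymid L -9.9 R 8.3 mid -0.8
-72 X med L 2.8 R 2.9 Ymid L -9.8 R 8.5 mid -0.6
-64 X med L 2.3 R 2.1 Ymid L -8.4 R 10.7 mid 1.1
-40 X med L 7.5 R 6.9 Ymid L -6.0 R 5.7 mid -0.1
f
-112 X med L 3.7 R 4.0 Ymid L -22.6 R 19.5 mid -1.6
-104 X med L 2.9 R 2.2 Ymid L -21.3 R 18.5 mid -1.4
-96 X med L 2.5 R 2.8 Ymid L -19.9 R 16.9 mid -1.5
-88 X med L 2.5 R 2.4 Ymid L -18.6 R 15.0 mid -1.8
-80 X med L 2.8 R 3.5 Ymid L -16.2 R 14.1 mid -1.0
-72 X med L 3.3 R 2.6 Ymid L -15.8 R 13.3 mid -1.3
-64 X med L 1.8 R 2.4 Ymid L -17.3 R 12.6 mid -2.4
-40 X med L 7.3 R 5.2 Ymid L -6.5 R 6.7 mid 0.1
h
-112 X med L 2.6 R 2.7 Ymid L -22.8 R 19.2 mid -1.8
-104 X med L 2.2 R 2.3 Ymid L -22.3 R 18.2 mid -2.1
-96 X med L 1.8 R 1.1 Ymid L -20.0 R 16.5 mid -1.8
-88 X med L 1.3 R 2.7 Ymid L -17.6 R 15.6 mid -1.0
-80 X med L 1.7 R 2.5 Ymid L -17.1 R 14.7 mid -1.2
-72 X med L 2.4 R 2.2 Ymid L -15.8 R 12.9 mid -1.4
-64 X med L 2.1 R 2.2 Ymid L -15.4 R 12.1 mid -1.6
-40 X med L 5.0 R 4.4 Ymid L -7.2 R 6.3 mid -0.5
```

```bash
python3 - <<'E'
from ortho import *
R2=Rt(YAW,ROLL+.008)
movep([.6008,.1435,.225],R2); hold(.3); o=st(); tcp=np.array(o['eef_pos'])
im,d=get_image("scene"); np.save('pics/scene_k_d.npy',d); np.save('pics/scene_k_im.npy',im); np.save('pics/tcp_k.npy',tcp)
ortho('k',tcp[2]-.1135,tcp[:2],YAW,'pics/ok.png')
p=proj("scene",[.585,.15,.1])[0].astype(int)
crop("scene",'k',p[0]-40,p[1]-45,p[0]+40,p[1]+30,'pics/ks.png')
E
```

```text
t 13.8 tcp [0.6009 0.1423 0.2248] f [-0.22  0.06 -1.64] op 0.0374 j6 -1.05
```

View pics/ok.png

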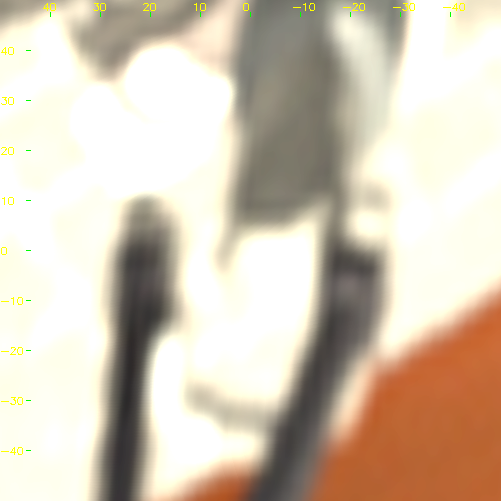

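View pics/ks.png

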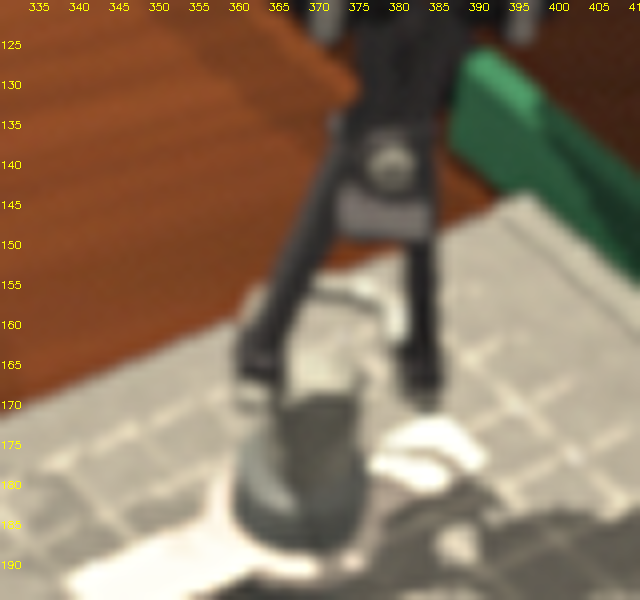

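```bash
python3 - <<'E'
from geo import *
tcp=np.load('pics/tcp_k.npy')
uy=np.array([-np.sin(YAW),np.cos(YAW),0]);ux=np.array([np.cos(YAW),np.sin(YAW),0])
print(proj("scene",[.5812,.1507,.0963]), "post rel tcp (X,Y)", [(np.array([.5812,.1507,0])-tcp*[1,1,0])@u*1e3 for u in (ux,uy)])
W=cloud("scene",np.load('pics/scene_k_d.npy'));im=np.load('pics/scene_k_im.npy')
V=(W-tcp)*1e3;X=V@ux;Y=V@uy;Z=V[...,2]
m=(X>-60)&(X<25)&(abs(Y)<40)&(Z>-122)&(Z<-104)
v,u=np.nonzero(m)
for r in range(v.min(),v.max()+1):
    s=v==r
    print(r,[(int(c),int(round(X[r,c])),int(round(Y[r,c])),int(round(Z[r,c])),int(im[r,c].mean())) for c in u[s]])
E
```

```text
[[371.79868643 165.65895956]] post rel tcp (X,Y) [np.float64(-21.416162067433113), np.float64(-0.5856240596092298)]
155 [(371, -42, -2, -116, 125), (372, -38, -1, -113, 165), (373, -40, 2, -115, 182), (374, -43, 5, -117, 185), (375, -41, 6, -116, 189), (376, -40, 8, -114, 209), (377, -38, 10, -113, 222)]
156 [(364, -37, -18, -115, 129), (371, -36, -3, -114, 109), (372, -38, 0, -116, 131), (373, -37, 2, -115, 141), (374, -38, 4, -116, 145), (375, -38, 6, -116, 152), (376, -37, 8, -115, 186), (377, -35, 10, -113, 214), (378, -38, 12, -115, 213), (379, -36, 14, -114, 203)]
157 [(363, -33, -20, -115, 143), (370, -37, -4, -118, 113), (371, -36, -3, -117, 131), (372, -40, 0, -120, 131), (373, -39, 2, -119, 131), (374, -36, 4, -117, 128), (375, -39, 7, -119, 124), (376, -34, 7, -114, 137), (377, -32, 9, -113, 152), (378, -33, 11, -113, 165), (379, -34, 14, -114, 185), (380, -35, 16, -115, 205)]
158 [(363, -31, -20, -116, 146), (376, -36, 8, -119, 142), (377, -33, 10, -117, 129), (378, -32, 12, -116, 133), (379, -32, 14, -115, 158), (380, -30, 15, -114, 199), (381, -31, 18, -114, 214)]
159 [
[... 1966 characters left out ...]
166), (365, 3, -19, -116, 127), (380, 2, 12, -116, 174), (381, 0, 15, -118, 151), (382, 3, 16, -115, 116), (383, 1, 19, -117, 92), (384, 7, 20, -111, 86), (385, 4, 22, -113, 83)]
170 [(361, 6, -27, -116, 154), (362, 8, -26, -114, 139), (363, 8, -24, -114, 139), (364, 4, -21, -118, 141), (381, 1, 15, -119, 168), (382, 6, 16, -115, 148), (383, 4, 18, -116, 126), (384, 7, 20, -114, 102), (385, 7, 22, -114, 92), (386, 6, 24, -114, 110)]
171 [(361, 6, -27, -120, 167), (362, 6, -25, -119, 147), (363, 9, -23, -117, 139), (383, 6, 19, -118, 162), (384, 8, 20, -115, 138), (385, 8, 22, -115, 127), (386, 10, 24, -114, 147)]
172 [(384, 7, 21, -119, 219), (385, 8, 23, -119, 226), (386, 7, 25, -119, 233)]
```

```bash
cat >> geo.py <<'E'
def goto(p,feed=.06,rot=None,n=2):
    """move_l with settling correction of steady-state xy error; returns command offset"""
    p=np.array(p,float);off=np.zeros(3)
    move_l((p+off).tolist(),feed=feed,rotation=rot); hold(.15)
    for _ in range(n):
        e=p-np.array(observe()['eef_pos']); off+=e*.8; move_l((p+off).tolist(),feed=.03); hold(.15)
    return off
E
python3 - <<'E'
from ortho import *
st()
off=goto([.6029,.1430,.2215],n=2); print(off*1e3); o=st(); tcp=np.array(o['eef_pos'])
np.save('pics/off.npy',off)
im,d=get_image("scene"); np.save('pics/scene_l_d.npy',d); np.save('pics/scene_l_im.npy',im); np.save('pics/tcp_l.npy',tcp)
p=proj("scene",[.585,.15,.1])[0].astype(int)
crop("scene",'l',p[0]-20,p[1]-25,p[0]+26,p[1]+12,'pics/ls.png')
print(proj("scene",[.5812,.1507,.0963]))
E
```

```text
t 13.85 tcp [0.6009 0.1426 0.2249] f [-0.21 -0.08 -2.01] op 0.0375 j6 -1.05
[ 0.01596383 -0.0295999  -0.01587517]
t 15.05 tcp [0.6029 0.143  0.2215] f [-0.23 -0.17 -2.65] op 0.0376 j6 -1.05
[[371.79868643 165.65895956]]
```

View pics/ls.png

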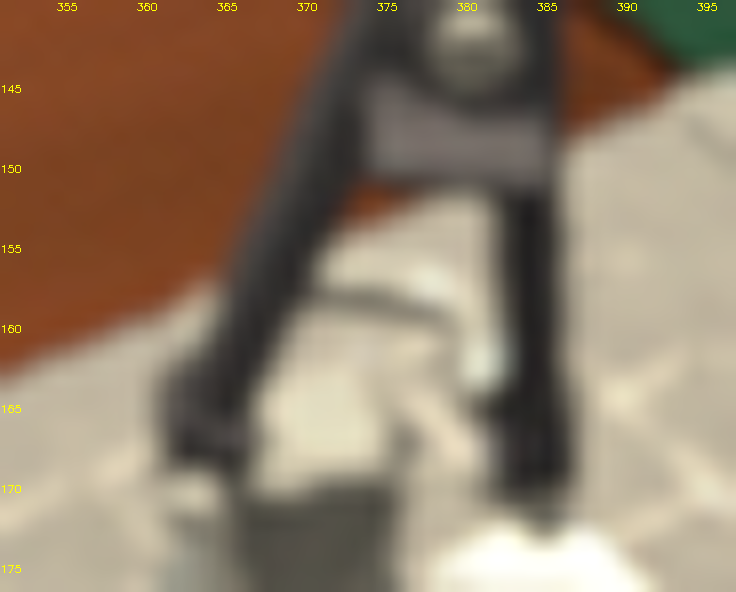

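```bash
python3 - <<'E'
from geo import *
print(move_l([.6029,.1430,.1985],feed=.04,max_force=3)); o=st(); print(np.round(o['torque'],3))
hold(.1);o=st(); print(np.round(o['torque'],3))
E
```

```text
False
t 15.82 tcp [0.6029 0.143  0.1984] f [-0.24 -0.57 -1.7 ] op 0.0376 j6 -1.05
[-0.111  0.073  0.052]
t 15.93 tcp [0.603  0.1429 0.1988] f [ 0.12 -0.06 -2.84] op 0.0377 j6 -1.05
[-0.17   0.081  0.009]
```

Ring is past the taper without contact. Next I'll feel for the hub.

```bash
python3 - <<'E'
from geo import *
print(move_l([.6029,.1430,.183],feed=.04,max_force=3)); st()
print(move_l([.6029,.1430,.170],feed=.015,max_force=3.5)); o=st(); hold(.1);st()
im,d=get_image("scene"); np.save('pics/scene_m_d.npy',d); np.save('pics/scene_m_im.npy',im)
p=proj("scene",[.585,.15,.07])[0].astype(int)
crop("scene",'m',p[0]-22,p[1]-25,p[0]+26,p[1]+15,'pics/ms.png')
E
```

```text
False
t 16.46 tcp [0.6027 0.1431 0.1826] f [-0.76 -0.28 -2.  ] op 0.0375 j6 -1.06
True
t 16.98 tcp [0.6033 0.143  0.1768] f [ 0.11 -0.56  2.66] op 0.0371 j6 -1.06
t 17.08 tcp [0.6032 0.143  0.1768] f [ 0.61 -0.98  4.26] op 0.0374 j6 -1.06
```

View pics/ms.png

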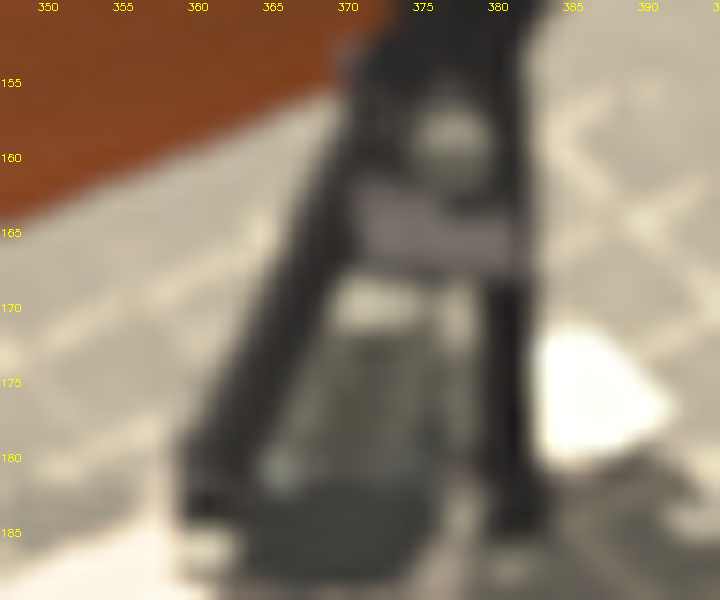

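Hub felt at TCP z 0.1768, so the ring's underside is at about 0.058; depth had given 0.059 to 0.061. I'll let the ring close in steps, following down as the tips rise.

```bash
python3 - <<'E'
from geo import *
z=.1768
for op in (.042,.046,.050,.053):
    gripper_to(op,30); o=st()
    fz=o['ft_force'][2]
    if fz<3.0:
        print(move_l([.6029,.1430,z-.0035],feed=.02,max_force=max(1.0,4-fz) if fz<3 else 1)); o=st(); z=o['eef_pos'][2]
im,d=get_image("scene"); np.save('pics/scene_n_d.npy',d); np.save('pics/scene_n_im.npy',im)
p=proj("scene",[.585,.15,.07])[0].astype(int)
crop("scene",'n',p[0]-22,p[1]-25,p[0]+26,p[1]+15,'pics/ns.png')
E
```

```text
t 17.36 tcp [0.6024 0.1428 0.1758] f [0.29 0.12 3.05] op 0.0422 j6 -1.06
t 17.57 tcp [0.602  0.1425 0.1754] f [-0.09 -2.56  2.17] op 0.0462 j6 -1.06
True
t 17.78 tcp [0.6039 0.143  0.1743] f [-0.56 -0.48  4.16] op 0.0465 j6 -1.06
t 18.0 tcp [0.6038 0.1428 0.1744] f [0.17 0.63 5.42] op 0.0498 j6 -1.06
t 18.22 tcp [0.6033 0.1427 0.1737] f [-0.13  1.01  1.57] op 0.0528 j6 -1.06
True
t 18.43 tcp [0.6038 0.143  0.1723] f [-0.3   0.33  3.41] op 0.053 j6 -1.06
```

View pics/ns.png

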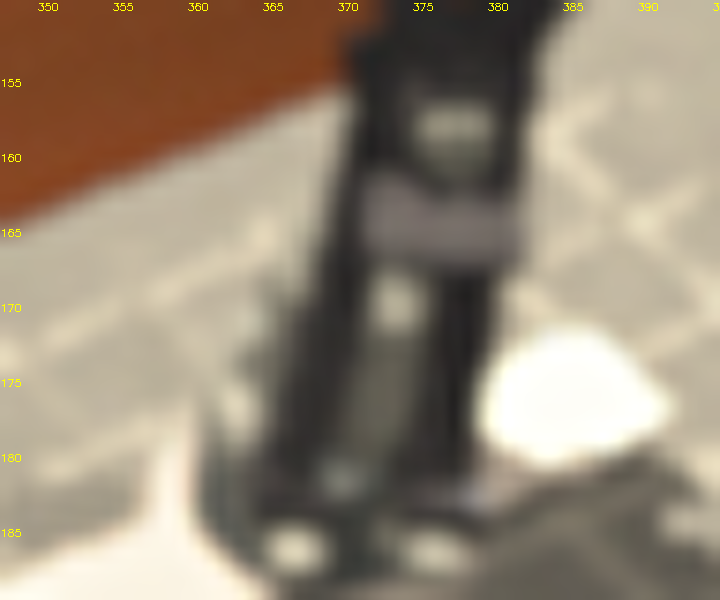

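```bash
python3 - <<'E'
from geo import *
x,y,z=observe()['eef_pos']
print(move_l([.6036,.1429,.188],feed=.03,max_force=8)); st()
move_l([.6036,.1429,.24],feed=.12); st()
pic('p')
p=proj("scene",[.585,.15,.07])[0].astype(int)
crop("scene",'p',p[0]-26,p[1]-30,p[0]+26,p[1]+15,'pics/ps.png')
E
```

```text
False
t 19.14 tcp [0.6035 0.1429 0.188 ] f [-0.11  0.28 -0.76] op 0.0529 j6 -1.05
t 19.73 tcp [0.6034 0.1429 0.2397] f [-0.69  0.31 -1.11] op 0.0529 j6 -1.05
```

View pics/ps.png

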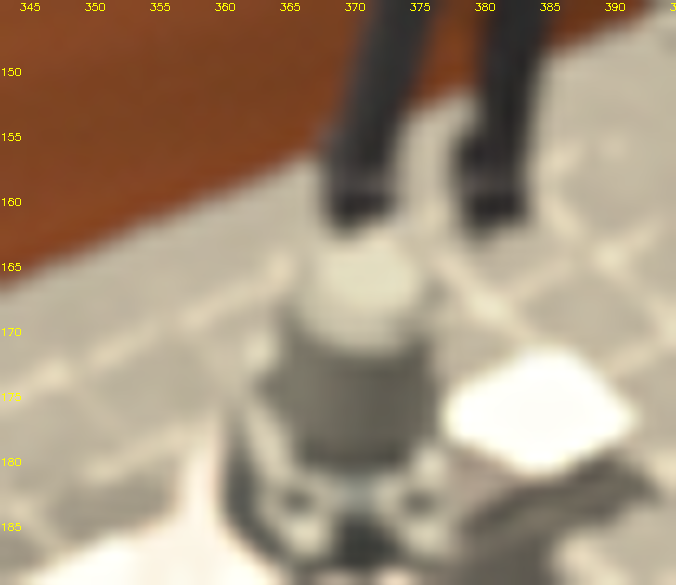

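The ring sits closed around the post base, with its eyes at (365.5,183) and (374.7,183) and the pins clear. Next I'll carry the pliers back to above the stand.

```bash
python3 - <<'E'
from geo import *
Ys=-.024;R3=Rt(Ys,ROLL+.008)
print(inverse_kinematics([.563,-.3165,.26],R3))
movep([.563,-.3165,.255],R3); hold(.1)
move_l([.563,-.3165,.225],feed=.12); hold(.1); o=st(); tcp=np.array(o['eef_pos'])
pic('q'); np.save('pics/tcp_q.npy',tcp)
uy=np.array([-np.sin(Ys),np.cos(Ys),0]);ux=np.array([np.cos(Ys),np.sin(Ys),0])
W=cloud("scene",np.load('pics/scene_q_d.npy'));im=np.load('pics/scene_q_im.npy')
V=(W-tcp)*1e3;X=V@ux;Y=V@uy;Z=V[...,2];m=(abs(X)<25)&(abs(Y)<35)&(im.max(2)<110)
for lo,hi in [(-118,-110),(-110,-104),(-104,-96),(-96,-88),(-88,-80),(-80,-72),(-72,-64),(-50,-30),(15,30)]:
    k=m&(Z>lo)&(Z<=hi); 
    if k.sum()>3: print(lo,k.sum(),"X med %.1f"%np.median(X[k]),"Y %.1f..%.1f"%(Y[k].min(),Y[k].max()))
k=(abs(X)<45)&(abs(Y)<45)&(abs(W[...,2]-.084)<.004)&(im[...,0]>130);P=np.stack([X[k],Y[k]],1)
print("stand rel",k.sum(),P.min(0),P.max(0),(P.min(0)+P.max(0))/2)
p=proj("scene",[.561,-.317,.11])[0].astype(int)
crop("scene",'q',p[0]-40,p[1]-40,p[0]+45,p[1]+35,'pics/qs.png')
p=proj("top",[.5833,.1494,.06])[0].astype(int)
crop("top",'p' if False else 'q',p[0]-22,p[1]-18,p[0]+22,p[1]+18,'pics/qt.png')
E
```

```text
[-0.64578594  0.26383026  1.42156372  0.02246114  1.47224446 -2.1949717 ]
t 22.12 tcp [ 0.5634 -0.3165  0.2257] f [-0.18  0.37 -1.39] op 0.053 j6 -2.2
-110 16 X med 4.2 Y -15.0..15.2
-104 51 X med 3.2 Y -16.8..15.5
-96 29 X med 3.2 Y -15.0..13.4
-88 29 X med 3.4 Y -14.5..13.5
-80 28 X med 3.1 Y -13.1..13.0
-72 30 X med 3.7 Y -12.8..12.6
-50 138 X med 10.5 Y -12.3..11.8
15 332 X med 7.9 Y -34.6..35.0
stand rel 334 [-28.53978508 -31.56162686] [22.93384337 28.78873317] [-2.80297085 -1.38644684]
```

View pics/qs.png

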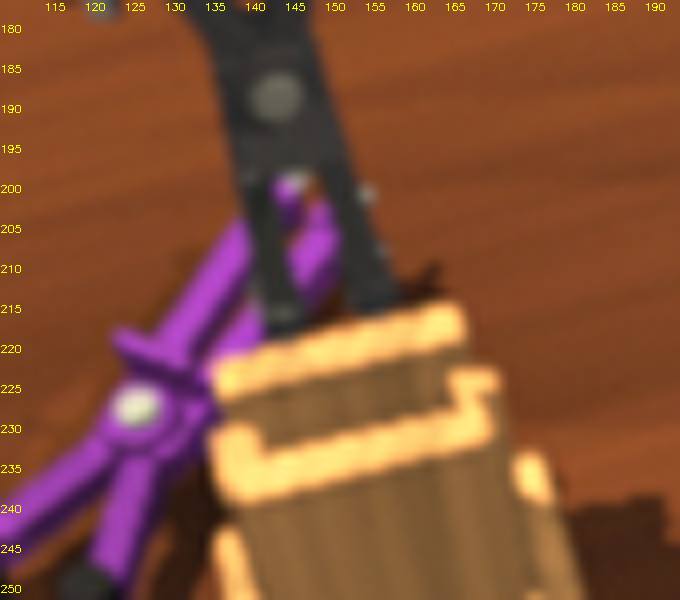

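View pics/qt.png

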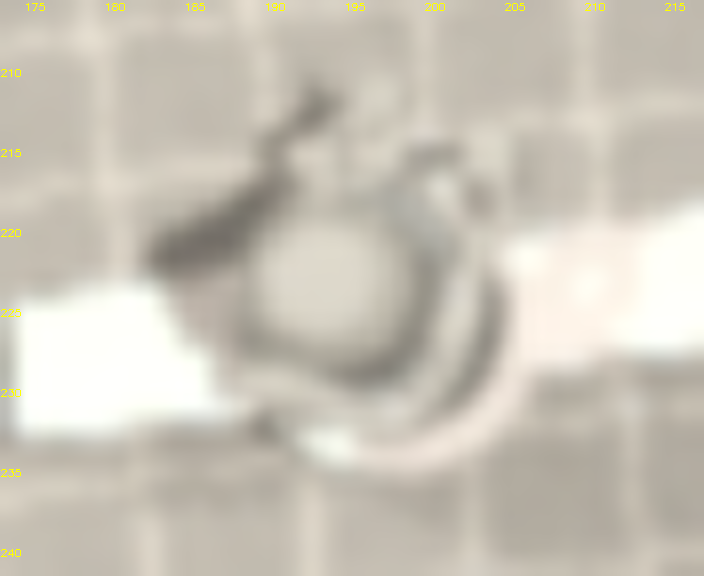

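```bash
python3 - <<'E'
from geo import *
p=[.5614,-.3175]
move_l(p+[.212],feed=.1); 
print(move_l(p+[.14],feed=.1,max_force=6)); st()
print(move_l(p+[.118],feed=.03,max_force=3.5)); st()
E
```

```text
False
t 23.37 tcp [ 0.5619 -0.3179  0.1408] f [ 0.63  0.04 -1.78] op 0.0531 j6 -2.2
True
t 23.89 tcp [ 0.5613 -0.3176  0.1252] f [ 0.22 -1.29  0.98] op 0.0529 j6 -2.2
```

```bash
python3 - <<'E'
from geo import *
gripper_to(.06); st()
gripper_to(.085); st()
move_l([.5614,-.3175,.24],feed=.12); st()
movep([.40,-.42,.32],Rt(-.3)) if inverse_kinematics([.40,-.42,.32],Rt(-.3)) is not None else None
st(); pic('r')
p=proj("scene",[.561,-.317,.08])[0].astype(int)
crop("scene",'r',p[0]-40,p[1]-45,p[0]+45,p[1]+35,'pics/rs.png')
p=proj("scene",[.585,.15,.07])[0].astype(int)
crop("scene",'r',p[0]-26,p[1]-25,p[0]+26,p[1]+15,'pics/rs2.png')
im=np.load('pics/scene_r_im.npy');cv2.imwrite('pics/rs3.png',im[:,:,::-1])
for n in ("scene","top"):
    W=cloud(n,np.load(f'pics/{n}_r_d.npy'));im=np.load(f'pics/{n}_r_im.npy')
    X,Y,Z=np.moveaxis(W,-1,0)
    k=(abs(X-.5615)<.035)&(abs(Y+.317)<.04)&(Z>.14)&(im.max(2)<80)
    for s in (1,-1):
        q=k&((Y+.317)*s>0);P=W[q]; print(n,"roller",s,q.sum(),P.mean(0).round(4) if len(P) else None, P[:,2].max().round(4) if len(P) else None)
    r=np.hypot(X-.5822,Y-.150)
    k=(r>.0145)&(r<.017)&(Z>.05)&(Z<.08)
    print(n,"ring z",np.percentile(Z[k],[10,50,90]).round(4),k.sum())
E
```

```text
t 24.13 tcp [ 0.5606 -0.317   0.1244] f [ 0.06 -0.18  0.44] op 0.0602 j6 -2.2
t 24.51 tcp [ 0.5608 -0.3171  0.1247] f [-0.11  0.19  0.48] op 0.0853 j6 -2.2
t 25.62 tcp [ 0.5609 -0.3172  0.2387] f [-0.03  0.04 -0.55] op 0.0847 j6 -2.2
t 26.46 tcp [ 0.4005 -0.4194  0.319 ] f [-0.41 -0.05  0.81] op 0.0849 j6 -2.22
scene roller 1 106 [ 0.5648 -0.2973  0.1527] 0.1579
scene roller -1 107 [ 0.5631 -0.3365  0.1525] 0.157
scene ring z [0.0553 0.0612 0.066 ] 28
top roller 1 83 [ 0.5595 -0.2973  0.154 ] 0.159
top roller -1 71 [ 0.5604 -0.3365  0.1552] 0.1613
top ring z [0.0585 0.0646 0.0675] 23
```

View pics/rs.png

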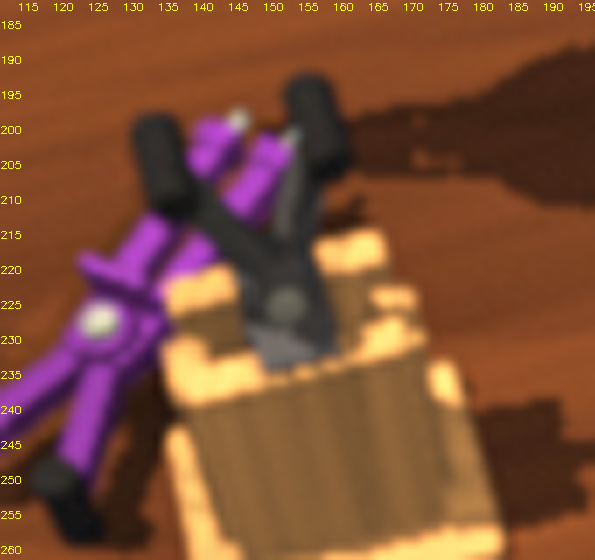

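View pics/rs2.png

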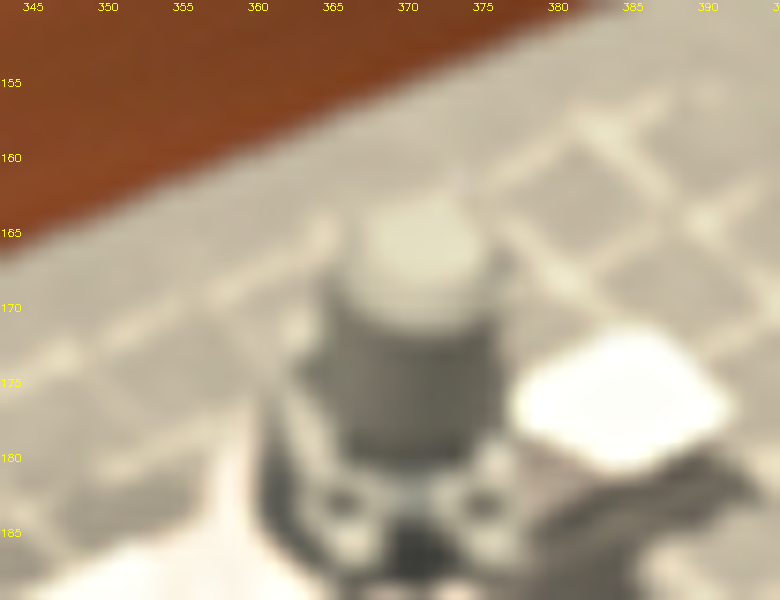

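View pics/rs3.png

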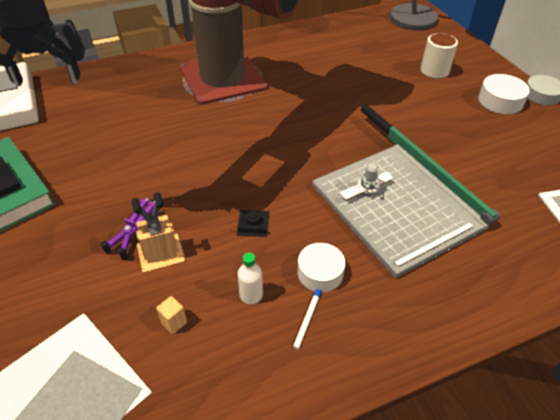

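Pliers are back upright in the stand, with rollers at (137,203) and (155,198). The ring lies round the post with eyes at (365.5,183) and (374.8,183). As a last check, I'll measure the eye spacing and ring width at ring height.

```bash
python3 - <<'E'
from ortho import *
for n in ("scene","top"): ortho('r',.0645,(.583,.149),YAW,f'pics/or_{n}.png',n=n,half=38,gain=1.0)
a=cv2.imread('pics/or_scene.png');b=cv2.imread('pics/or_top.png');cv2.imwrite('pics/or.png',np.hstack([a,b]))
E
```

```text
(no output)
```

View pics/or.png

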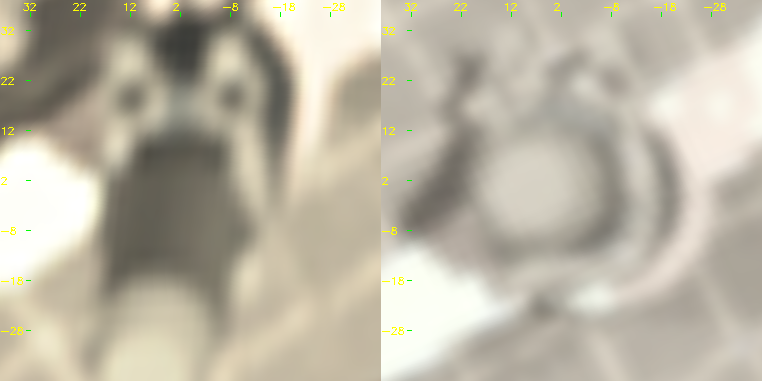

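```bash
python3 - <<'E'
from geo import *
st(); job_done()
E
```

```text
t 26.56 tcp [ 0.401  -0.4188  0.3186] f [-0.03  0.07 -0.6 ] op 0.0853 j6 -2.22
the job is handed in; nothing more can be done
```

The snap ring is on the trimmer post, closed in the groove, and the pliers are back upright in their stand. I handed the job in at 26.6 s of the 67 s allowed.

- **Ring pick-up:** On the first lift the ring's tail drooped about 28°. I set it back on its holder, pressed the plier shoulders onto it with about 7 N, and lifted it again level.
- **Fitting on the post:** It went over the post with no noticeable contact and met the hub. Readings against the hub stayed at about 5.5 N or less on the wrist sensor, or about 8 N allowing for the weight of the pliers and ring. I then let it close in steps and drew the pins out freely.

**Last checks:**
- **Ring:** The eyes are about 20.5 mm apart, against 20 mm at rest; a stuck ring would show about 24 mm or more. The ring's top is about 64 to 65 mm above the desk, which fits a ring resting on the hub.
- **Pliers:** Both grips are at the same height and place as at the start.

**What disagreed:**
- **Camera offset:** The two cameras differed by about 2 mm, so I worked from positions measured in one camera.
- **Hub height:** I felt the hub about 2 mm lower than the pictures suggested, most likely because the pliers slipped slightly in the fingers.
- **Purple pliers:** The unneeded purple pliers stood in the first picture but lay on the desk by the time I gripped the real ones. My path was above them and the wrist readings I took showed no contact, but I can't prove the arm didn't cause it.

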